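Put the loose glue sticks back in the pocket block

TASK

Two glue sticks are out of the wooden pocket block: one lies in the little wooden rest, the other stands on the table. The lying one can only be taken by its base half, so stand it upright on the open table, cap up, let go, and take it again by the cap end; drop each stick, cap up, down to the floor of one of the two empty pockets, one stick to a pocket, and let go. Leave the stick already in the block, the oil bottle and the brass weight where they are.

Things in the scene. Friction and masses are not known exactly. Their poses are not given: they have to be found in the camera images.
- stick_a_mid (a point): the lying stick: glue stick, a white cylinder with a blue band, 24.4 mm across and 86 mm long, 24 to 42 g; the cap is the long plain white end (35 mm or so), and the white foot below the band is short. The point is its centre, half-way up (43 mm from either end); its z axis points from the base to the cap. It starts lying level in the rest with its axis 45 mm above the table, the cap towards the robot between the rest's cheeks and the base half free on both sides and above.
- stick_b_mid (a point): the standing stick: glue stick, a white cylinder with a blue band, 24.4 mm across and 86 mm long, 24 to 42 g; the cap is the long plain white end (35 mm or so), and the white foot below the band is short. The point is its centre, half-way up (43 mm from either end); its z axis points from the base to the cap. It starts standing on the table, cap up, among the oil bottle and the weight.
- stick_c_mid (a point): the stick that already stands in one of the block's three pockets, to be left there: glue stick, a white cylinder with a blue band, 24.4 mm across and 86 mm long, 24 to 42 g; the cap is the long plain white end (35 mm or so), and the white foot below the band is short. The point is its centre, half-way up (43 mm from either end); its z axis points from the base to the cap.
- rest: fixed wooden rest under the lying stick, base plate 104x52x8 mm; origin: centre of its underside. Its +x (roughly away from the robot) runs from the stick's cap (x=-43 mm) to its base end (x=+43). A rib with two rods, 18 mm over both, carries the stick. Cheeks 6 mm thick flank the cap half, x=-47 to -17, 2 mm off the stick, 50 mm tall; end wall behind the cap 45 mm tall. The stick lifts straight up out.
- caddy: fixed wooden pocket block, 54 mm (its x) by 180 mm (its y) by 58 mm tall; origin at the centre of its underside. Three square pockets 30 x 30 mm, sides along its axes, in a row along its y at -56, 0 and +56 mm, 48 mm deep (floor 10 mm above the table); a stick in one stands 38 mm proud.
- pocket_a_mouth (a point): centre of the mouth of one empty pocket, at the block's top face, 58 mm above the table (a thin cork disc lies on its floor)
- pocket_b_mouth (a point): centre of the mouth of the other empty pocket, at the block's top face, 58 mm above the table (a thin cork disc lies on its floor)
- oil_bottle_mid (a point): small oil bottle standing on the table, 45 mm across, 138 mm tall with its spout; the point is half-way up. A bystander.
- weight_mid (a point): brass check weight with a knob standing on the table, 36 mm across, 57 mm tall; the point is half-way up. A bystander.
Mind the look-alikes: they are no part of the job. What is shaped like the part that bears stick_a_mid but green or pink is not meant.

How it is judged (in metres and radians):
On the way, in this order (a step that is already met when the one before it is completed fails the run):
1. the stick that was lying stands upright on the table, cap up, let go (height (world z) of stick_a_mid between 0.038 and 0.047 m and angle between stick_a_mid's own z axis and vertical below 0.1 rad and linear speed of stick_a below 0.02 m/s and contact force between the fingers and stick_a below 0.05 N), for 0.2 s.
2. that stick is in an empty pocket (((horizontal distance between stick_a_mid and pocket_a_mouth below 0.015 m and height (world z) of stick_a_mid below 0.062 m and angle between stick_a_mid's own z axis and vertical below 0.35 rad) or (horizontal distance between stick_a_mid and pocket_b_mouth below 0.015 m and height (world z) of stick_a_mid below 0.062 m and angle between stick_a_mid's own z axis and vertical below 0.35 rad))), for 0.2 s.
At the end, for the whole second after the job is handed in: The two sticks stand at rest, cap up, one in each of the two pockets that were empty: each centre within 15 mm of its pocket's centre line and less than 62 mm above the table (on the pocket floor it is 53 mm), leaning less than 0.35 rad ((((horizontal distance between stick_a_mid and pocket_a_mouth below 0.015 m and height (world z) of stick_a_mid below 0.062 m and angle between stick_a_mid's own z axis and vertical below 0.35 rad) and (horizontal distance between stick_b_mid and pocket_b_mouth below 0.015 m and height (world z) of stick_b_mid below 0.062 m and angle between stick_b_mid's own z axis and vertical below 0.35 rad)) or ((horizontal distance between stick_a_mid and pocket_b_mouth below 0.015 m and height (world z) of stick_a_mid below 0.062 m and angle between stick_a_mid's own z axis and vertical below 0.35 rad) and (horizontal distance between stick_b_mid and pocket_a_mouth below 0.015 m and height (world z) of stick_b_mid below 0.062 m and angle between stick_b_mid's own z axis and vertical below 0.35 rad))) and linear speed of each of stick_a, stick_b below 0.02 m/s); the robot touches nothing.
It fails at once if the stick already in the block is lifted or shifted by more than 20 mm (distance of stick_c_mid from where it was at the start of the episode above 0.02 m).
It fails at once if the oil bottle is moved by more than 30 mm (distance of oil_bottle_mid from where it was at the start of the episode above 0.03 m).
It fails at once if the brass weight is moved by more than 30 mm (distance of weight_mid from where it was at the start of the episode above 0.03 m).
It also fails if it takes over 61 s, if anything falls off the work surface, if the arm or the gripper's body presses on something with over 40 N, if the wrist force passes 120 N, or if a joint passes its speed limit or range.

ROBOT

A 7-joint arm with a two-finger parallel gripper is mounted at the origin on a cart in front of the work surface, level with it; the furniture and walls round the work are solid. World frame = base frame: x ahead of the robot, y to its left, z up, the work surface at z = 0. Lengths are in mm, angles in rad, forces in N, time in s.
With the tool pointing down it reaches from about 425 to 800 mm from the base axis. Payload 8.3 kg.
Tool frame: the origin (TCP) lies midway between the tips of the shut fingers; the grasp point (between the pads) lies 19 mm behind it; z points along the fingers, y is the line along which they close (so a half turn about z gives the same grasp; the last joint's range is limited). The gripper opens to 85 mm and grips with 20 to 120 N. Pads are 22 mm wide; open, the fingers measure 114 mm over their backs; the gripper's body (76 mm by 85 mm) begins 54 mm behind the grasp point. The pads swing forward as they close: fully open they stand 13 mm farther back than shut.
Start: joints at [-0.063, 0.383, 0.016, 1.37, -0.006, 1.388, -0.046], TCP at [624.982, 0.047, 231.279] pointing down, gripper open.
Joint ranges: [-2.95, 2.95], [-0.25, 2.06], [-1.52, 1.56], [0.18, 2.33], [-1.44, 4.58], [0.02, 2.06], [-3.01, 3.01]. Speed limits (rad/s): [2.39, 2.39, 3.01, 3.01, 3.14, 3.14, 3.14].

INTERFACE

Orientations are given as [roll, pitch, yaw] about the fixed x, y, z axes, in that order (R = Rz(yaw) Ry(pitch) Rx(roll)).
In Python, from cell import robot gives the robot as it stands.
- The arm moves only by the tool arm_command, never from a script. Its argument "series" is a list of rows, each an object with "offset": the shift along the tool's x, y, z normalised to -1 to 1, where 1 is 60 mm, a list of three; "angular": the turn, a rotation vector about the tool's x, y, z normalised to -1 to 1, where 1 is 10 degrees, a list of three; "claw": the opening in per cent of the stroke, from 0 (shut) to 100 (fully open). A call has exactly 5 rows; each row shifts and turns the commanded pose from where the row before left it, along the tool's axes as they then stand; what a row does not reach is not made up. A row lasts 1/8 s, in which the tool goes at most 62.5 mm and 10.7 degrees, less where a joint would pass 70% of its speed; a pose out of reach is approached as far as the arm can. A call with a number of a shift or a turn outside -1 to 1 is refused whole. A call with a gripper value outside its range is refused whole. The fingers move at their own pace and stop on an object; "force" is the grip in N (left out, the last holds). Time passes only in rows, so rows that do not move let the fingers close, or fill a call up. It gives the time, the measured TCP pose, the force, the opening and the grip force at its end, in the units of the state.
- robot.get_obs(): the state, without advancing time (a new reading comes with each control period).
- robot.get_image(name): name is "scene" or "side" or "wrist"; returns a dict with "pixels" (400x640x3 uint8, blue, green, red), "depth" (400x640 float32, mm along the optical axis (not along the pixel's ray), 0 where there is no reading), "fx", "fy", "cx", "cy" (pixels), "cam_to_world" (4x4, takes a point from camera to world coordinates); the wrist camera has in their place "mount" (4x4, takes a point from camera to tool coordinates, whose origin is the TCP and whose axes are the flange's). Camera axes: x right, y up, looking along -z (the intrinsics and any distortion apply to the point x, -y, -z); pixel columns grow to the right and rows downward; lengths in mm; the calibration is good to about 2 mm. A picture is of the moment at which its call begins: read the wrist's pose just before it.
- robot.hand_in(): hands the job in; it is judged then, once.
The state is a dict: "clock": time; "joint_positions": joint angles; "joint_vel": joint speeds; "tau": joint torques, N m; "tool_pos": TCP position; "tool_rot": TCP orientation; "wrist_force": force on the tool from outside, world axes, zero at the start; "ft_torque": the same for the moment, N m; "width": finger opening in mm; "gripper_force": force on a finger pad.
Only numpy, scipy, OpenCV 4.12 (cv2) and the standard library are available. Lean on these libraries where they do the work, as an engineer would, in place of code of your own. Each camera call takes 0.05 s, during which the arm holds its last target. There are 200 camera calls.

## Working session

There is one attempt and no reset: what is moved stays moved. The work goes in short steps, Python scripts to look and compute and a tool call to move; the robot and the scene stay as the last step left them, time stands still between calls to the robot, and variables do not carry over. Pictures are saved under pics/ and viewed, at most 10 in all, crops included, and the job is handed in when it is done.

Besides the shell and the picture viewer there is one more tool, called as a command line: name --argument value ..., lists and objects as JSON in quotes. arm_command: Moves the arm, as the interface text tells. Scaled input: -1 to 1 covers 60 mm each way for a shift and 10 degrees each way for a turn. Its arguments: {"type":"object","properties":{"series":{"type":"array"},"force":{"type":"number"}},"required":["series"]}

```bash
mkdir -p pics
cat > h.py <<'E'
import numpy as np, cv2
from cell import robot
from scipy.spatial.transform import Rotation as R
def grab(n):
    o=robot.get_obs(); d=robot.get_image(n)
    if n=='wrist':
        T=np.eye(4);T[:3,:3]=R.from_euler('xyz',o['tool_rot']).as_matrix();T[:3,3]=o['tool_pos']
        d['cam_to_world']=T@np.array(d['mount'])
    return d
def cloud(d):
    v,u=np.mgrid[:400,:640]; z=d['depth']
    P=np.stack([(u-d['cx'])/d['fx']*z,-(v-d['cy'])/d['fy']*z,-z],-1)
    M=np.array(d['cam_to_world']); return P@M[:3,:3].T+M[:3,3]
E
python3 - <<'E'
from h import *
print(robot.get_obs())
for n in('scene','side'):
    d=grab(n); np.savez(n,**d); cv2.imwrite(f'pics/{n}1.png',d['pixels']); print(n,{k:d[k] for k in d if k not in('pixels','depth')})
E
```

```text
{'clock': 0.0, 'joint_positions': array([-0.06290821,  0.38424195,  0.01638211,  1.3711813 , -0.0062889 ,
        1.38819903, -0.04644759]), 'joint_vel': array([-0.00127308, -0.00133901,  0.00096733,  0.00065037,  0.00169595,
       -0.0009197 ,  0.00046954]), 'tau': array([-4.50568632e-04, -6.27588844e+01,  8.43669288e-01, -3.71825659e+01,
        1.65239023e-02,  1.39937960e-02, -1.08329079e-04]), 'tool_pos': array([6.24485945e+02, 3.15734410e-02, 2.30264282e+02]), 'tool_rot': array([-3.13961340e+00,  5.05816942e-05,  1.57091505e+00]), 'wrist_force': array([ 0.21552283,  0.07324839, -0.18091797]), 'ft_torque': array([2.41772328e-02, 2.81007924e-03, 6.98255282e-05]), 'gripper_force': 0.0, 'width': 85.05374049730537}
scene {'fx': 404.74969913917863, 'fy': 404.74969913917863, 'cx': 323.633468476918, 'cy': 195.99861725966824, 'cam_to_world': array([[-8.68901261e-01,  3.26217937e-01, -3.72280077e-01,
         1.75199869e+02],
       [-4.94548677e-01, -5.40551653e-01,  6.80606727e-01,
         6.89599836e+02],
       [ 2.07895117e-02,  7.75490663e-01,  6.31016662e-01,
         7.09993722e+02],
       [ 0.00000000e+00,  0.00000000e+00,  0.00000000e+00,
         1.00000000e+00]])}
side {'fx': 362.90601469282655, 'fy': 362.90601469282655, 'cx': 319.98600186631916, 'cy': 198.27825531011322, 'cam_to_world': array([[ 9.99831879e-01, -1.69447717e-02,  7.00632690e-03,
         5.50042834e+02],
       [ 1.60539973e-02,  6.24352716e-01, -7.80977564e-01,
        -6.80186765e+02],
       [ 8.85906727e-03,  7.80958745e-01,  6.24519780e-01,
         5.88436885e+02],
       [ 0.00000000e+00,  0.00000000e+00,  0.00000000e+00,
         1.00000000e+00]])}
```

View pics/scene1.png

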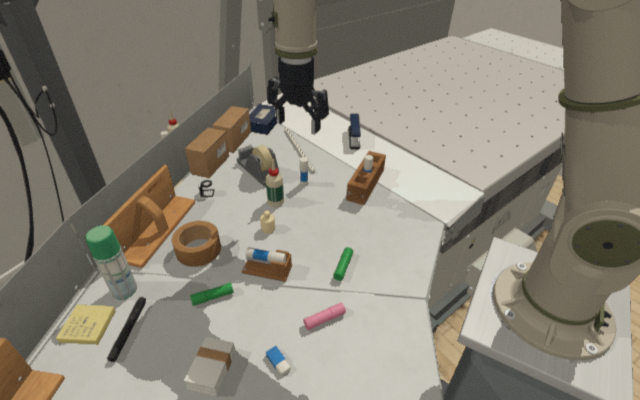

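View pics/side1.png

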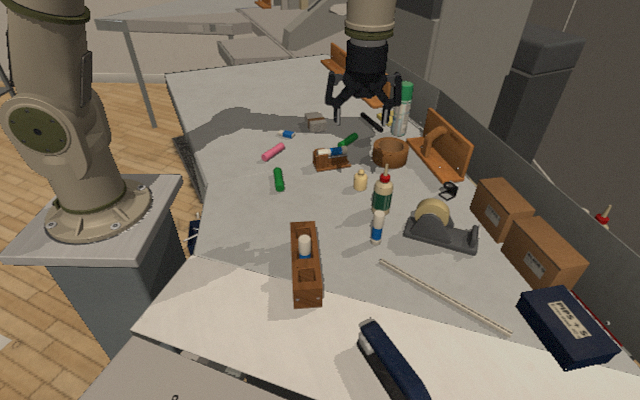

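Scene picture: the candidates are the white/blue stick in the wooden rest at (267,262), the standing white/blue stick at (304,170), and the stick in the block at (367,165). The green cylinders (343,264) and (212,294), the pink one (325,316) and the eraser-like piece (278,360) lie flat on the table, so they are look-alikes. The lying stick with a blue band in the brown rest, and the one standing by the bottle, fit the description. I'll confirm in one enlarged crop and measure.

Run:
```python
from h import *
S=dict(np.load('scene.npz'));D=dict(np.load('side.npz'))
a=cv2.resize(S['pixels'][140:290,230:400],None,fx=3.5,fy=3.5)[:525,:595]
a=cv2.resize(S['pixels'][145:285,235:395],(400,350)); b=cv2.resize(D['pixels'][140:315,270:400],(400,538))[:538]
c=np.zeros((538,800,3),np.uint8);c[:350,:400]=a;c[:,400:]=b;cv2.imwrite('pics/crop.png',c)
for n,d in(('scene',S),('side',D)):
    P=cloud(d);hsv=cv2.cvtColor(d['pixels'],cv2.COLOR_BGR2HSV);h,s,v=cv2.split(hsv)
    ok=(d['depth']>0)&(P[...,2]>6)&(P[...,2]<160)&(P[...,0]>380)&(P[...,0]<850)&(abs(P[...,1])<350)
    for name,m in(('blue',(h>95)&(h<125)&(s>110)&(v>60)),('white',(s<70)&(v>110)),('wood',(h<16)&(s>90)),('red',((h<5)|(h>172))&(s>150)),('brass',(h>14)&(h<32)&(s>40))):
        k,l,st,c=cv2.connectedComponentsWithStats((m&ok).astype(np.uint8))
        for i in range(1,k):
            if st[i,4]>25:
                q=P[l==i];print(n,name,c[i].round(),st[i,4],'min',np.percentile(q,3,0).round(),'max',np.percentile(q,97,0).round(),'med',np.median(q,0).round(1))
```

```text
scene blue [304. 176.] 48 min [661. -94.  21.] max [674. -84.  46.] med [666.  -86.9  32.3]
scene blue [260. 254.] 122 min [568. 217.  43.] max [596. 234.  58.] med [581.8 226.9  53.4]
scene white [302. 160.] 283 min [ 661. -283.    7.] max [838. -84.  87.] med [677.9 -98.3  13.2]
scene white [355. 142.] 63 min [ 618. -348.   14.] max [ 641. -332.   35.] med [ 629.8 -339.3   27.1]
scene white [263. 147.] 35 min [769. -94.  79.] max [817. -62.  99.] med [794.  -76.9  95.7]
scene white [369. 160.] 146 min [ 506. -274.   58.] max [ 551. -172.   97.] med [ 515.9 -178.4   79.7]
scene white [274. 180.] 171 min [672.   2.  69.] max [708.  35.  91.] med [683.8  25.5  83.7]
scene white [274. 202.] 51 min [672.   8.   7.] max [708.  35.  22.] med [684.7  31.5  11.7]
scene white [268. 215.] 32 min [633.  93.  21.] max [667. 116.  59.] med [648.1 104.2  40.3]
scene white [267. 255.] 280 min [534. 201.  34.] max [614. 238.  59.] med [558.7 218.8  54.8]
scene white [321. 311.] 52 min [383. 228.  15.] max [429. 298.  25.] med [406.7 266.3  22.1]
scene wood [365. 179.] 965 min [ 483. -261.    9.] ma
[... 3244 characters left out ...]
56.3 200.2  30. ]
side brass [360. 180.] 220 min [632.  88.   9.] max [664. 115.  55.] med [646.8  95.6  32.8]
side brass [383. 188.] 232 min [672. -11.  67.] max [711.  16.  91.] med [689.5  -2.8  82.2]
side brass [433. 210.] 580 min [757. -94.  50.] max [822. -58.  97.] med [788.7 -77.5  82.1]
side brass [378. 217.] 210 min [ 659. -110.    8.] max [706.   1.  86.] med [ 670.3 -104.3   73.1]
side brass [304. 244.] 233 min [ 505. -199.   45.] max [ 526. -149.   96.] med [ 516.3 -194.5   86.6]
side brass [375. 241.] 28 min [ 660. -111.    6.] max [ 678. -103.   14.] med [ 666.1 -107.6   10. ]
side brass [434. 290.] 594 min [ 680. -296.    6.] max [ 845. -164.   11.] med [ 772.9 -236.7    9.1]
```

View pics/crop.png

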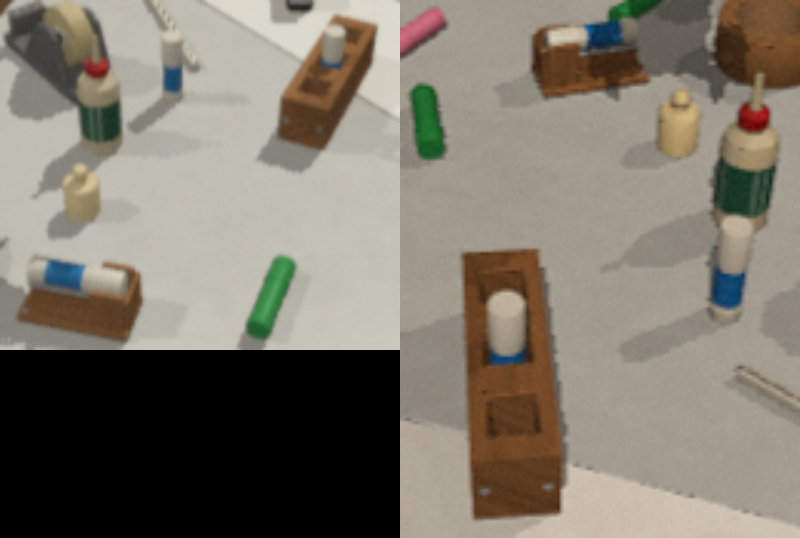

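The crop confirms it: lying stick A is in the brown rest with its cap towards the robot, B stands beside the bottle, and C is in the middle pocket, leaving the two outer pockets empty. Next I'll fit the shapes.

Run:
```python
from h import *
from scipy.optimize import least_squares as LS
for n in('scene','side'):
    d=dict(np.load(n+'.npz'));P=cloud(d);H,s,v=cv2.split(cv2.cvtColor(d['pixels'],cv2.COLOR_BGR2HSV))
    st=((s<70)&(v>110))|((H>95)&(H<125)&(s>110));wood=(H<16)&(s>90)
    def box(c,r,z0,z1): return (d['depth']>0)&(np.hypot(P[...,0]-c[0],P[...,1]-c[1])<r)&(P[...,2]>z0)&(P[...,2]<z1)
    for nm,c,z0,z1 in(('B',(668,-97),10,82),('C',(516,-186),62,92)):
        q=P[box(c,22,z0,z1)&st][:,:2];f=LS(lambda p:np.hypot(*(q-p).T)-12.2,c,loss='soft_l1');print(n,nm,len(q),f.x.round(1),abs(f.fun).mean().round(2))
    q=P[box((573,215),52,47,62)&st]
    def cyl(p):
        a=np.array([np.cos(p[1]),np.sin(p[1])]);t=(q[:,1]-p[0])*a[0]-(q[:,0]-570)*a[1];return np.hypot(t,q[:,2]-p[2])-12.2
    f=LS(cyl,[215,0.1,45],loss='soft_l1');a=np.array([np.cos(f.x[1]),np.sin(f.x[1])])
    t=(q[:,:2]-[570,f.x[0]])@a;print(n,'A y@570,yaw,z',f.x.round(3),'ends',[( np.array([570,f.x[0]])+k*a).round(1) for k in np.percentile(t,[1,99])])
    q=P[box((518,-187),110,54,62)&wood][:,:2].astype(np.float32);r=cv2.minAreaRect(q);print(n,'caddy',r)
    for nm,c in(('bottle',(690,8)),('weight',(648,104))):
        q=P[box(c,35,8,60 if nm=='bottle' else 35)][:,:2];f=LS(lambda p:np.hypot(*(q-p).T)-(22.5 if nm=='bottle' else 18),c,loss='soft_l1');print(n,nm,f.x.round(1))
    q=P[(d['depth']>0)&(H>50)&(H<80)&(s>130)&(P[...,2]>5)&(P[...,2]<40)&(P[...,1]>50)];print('green',np.percentile(q,[5,95],0).round())
d=grab('wrist');print({k:d[k] for k in('fx','cx','cy','mount')});cv2.imwrite('pics/w1.png',d['pixels'])
```

```text
scene B 149 [672.4 -97. ] 1.15
scene C 71 [ 517.9 -185.5] 0.98
scene A y@570,yaw,z [215.203   0.288  45.244] ends [array([534.2, 204.6]), array([615.4, 228.7])]
scene caddy ((516.14306640625, -182.84707641601562), (52.81190490722656, 182.63381958007812), 6.17033576965332)
scene bottle [694.9  12.6]
scene weight [651.1 108.5]
green [[418. 100.  12.]
 [643. 371.  26.]]
side B 227 [669.5 -96.5] 0.64
side C 112 [ 515. -186.] 0.53
side A y@570,yaw,z [214.554   0.275  43.22 ] ends [array([529.5, 203.1]), array([612.3, 226.5])]
side caddy ((515.63818359375, -186.89694213867188), (52.795475006103516, 182.3612823486328), 6.228335380554199)
side bottle [692.3  11.4]
side weight [648.  107.3]
green [[420.  80.   9.]
 [648. 357.  24.]]
{'fx': 283.71137824959936, 'cx': 313.718043348079, 'cy': 198.60883147586773, 'mount': array([[ 2.31676840e-04,  9.59607272e-01,  2.81342906e-01,
         7.08766285e+01],
       [ 9.99999965e-01, -1.87136235e-04, -1.85181636e-04,
         2.28212352e-01],
       [-1.25052193e-04,  2.81342939e-01, -9.59607282e-01,
        -1.43881764e+02],
       [ 0.00000000e+00,  0.00000000e+00,  0.00000000e+00,
         1.00000000e+00]])}
```

arm_command --series '[{"offset": [0.9, -0.2, 0], "angular": [0, 0, 0], "claw": 100}, {"offset": [0.9, -0.2, 0], "angular": [0, 0, 0], "claw": 100}, {"offset": [0.9, -0.2, 0], "angular": [0, 0, 0], "claw": 100}, {"offset": [0.9, -0.2, 0], "angular": [0, 0, 0], "claw": 100}, {"offset": [0, 0, 0], "angular": [0, 0, -1], "claw": 100}]' --force 40

```text
clock: 0.78
tool_pos: [574.1, 223.1, 230.8]
tool_rot: [-3.14, -0.003, 1.757]
wrist_force: [0.3, 0.7, -0.1]
width: 85.1
gripper_force: 0.0
```

arm_command --series '[{"offset": [0, 0, 0], "angular": [0, 0, -1], "claw": 100}, {"offset": [0, 0, 0], "angular": [0, 0, -1], "claw": 100}, {"offset": [0, 0, 0], "angular": [0, 0, -1], "claw": 100}, {"offset": [0, 0, 0], "angular": [0, 0, -1], "claw": 100}, {"offset": [0, 0, 0], "angular": [0, 0, -1], "claw": 100}]'

```text
clock: 1.4
tool_pos: [576.8, 215.9, 230.9]
tool_rot: [-3.141, -0.001, 2.624]
wrist_force: [-0.2, 0.8, 1.3]
width: 85.4
gripper_force: 0.0
```

arm_command --series '[{"offset": [0, 0, 0], "angular": [0, 0, -1], "claw": 100}, {"offset": [0, 0, 0], "angular": [0, 0, -1], "claw": 100}, {"offset": [0, 0, 0], "angular": [0, 0, -1], "claw": 100}, {"offset": [0, 0, 0], "angular": [0, 0, -1], "claw": 100}, {"offset": [0, 0, 0], "angular": [0, 0, -0.6], "claw": 100}]'

```text
clock: 2.02
tool_pos: [576.8, 215.9, 230.9]
tool_rot: [3.142, -0.001, -2.858]
wrist_force: [-0.2, 0.1, 0.9]
width: 85.2
gripper_force: 0.0
```

```bash
cat > st.py <<'E'
from h import *
import sys
o=robot.get_obs();print('t',o['clock'],'tcp',o['tool_pos'].round(1),'rpy deg',np.degrees(o['tool_rot']).round(1),'j',o['joint_positions'].round(2),'F',o['wrist_force'].round(1),'w',round(o['width'],1),'g',round(o['gripper_force'],1))
Rm=R.from_euler('xyz',o['tool_rot']).as_matrix();print('toolx',Rm[:,0].round(3),'tooly',Rm[:,1].round(3),'toolz',Rm[:,2].round(3),'grasp',(o['tool_pos']-19*Rm[:,2]).round(1))
if len(sys.argv)>3:
    t=np.array([float(a) for a in sys.argv[1:4]]);e=Rm.T@(t-o['tool_pos']);print('offset to target (mm)',e.round(1),'units',(e/60).round(3))
E
python3 st.py
python3 - <<'E'
from h import *
d=grab('wrist');cv2.imwrite('pics/w2.png',d['pixels']);P=cloud(d);np.savez('w2',**d)
E
```

```text
t 2.025 tcp [576.8 215.9 230.9] rpy deg [ 180.    -0.  -163.7] j [-0.14  0.39 -0.37  1.38  0.14  1.39  1.35] F [-0.2  0.1  0.9] w 85.2 g 0.0
toolx [-0.96  -0.28   0.001] tooly [-0.28  0.96  0.  ] toolz [-0.001 -0.    -1.   ] grasp [576.9 215.9 249.9]
```

View pics/w2.png

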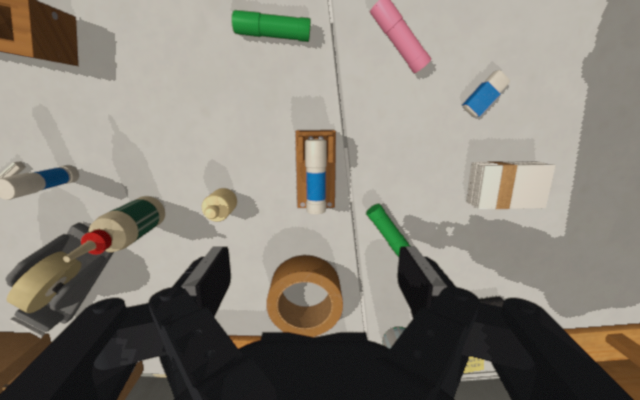

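Wrist picture: stick A is at (316,175) in the brown rest, with its cap at the top of the image (towards the robot) and its blue band at (316,188). The green stick at (390,230) is about 74 mm to the side. I'll refine A with this view.

Run:
```python
from h import *
from scipy.optimize import least_squares as LS
d=dict(np.load('w2.npz'));P=cloud(d);H,s,v=cv2.split(cv2.cvtColor(d['pixels'],cv2.COLOR_BGR2HSV))
st=((s<70)&(v>110))|((H>95)&(H<125)&(s>110))
m=st&(np.hypot(P[...,0]-573,P[...,1]-215)<52)&(P[...,2]>47)&(P[...,2]<62);q=P[m]
def cyl(p):
    a=np.array([np.cos(p[1]),np.sin(p[1])]);t=(q[:,1]-p[0])*a[0]-(q[:,0]-570)*a[1];return np.hypot(t,q[:,2]-p[2])-12.2
f=LS(cyl,[215,0.28,45],loss='soft_l1');a=np.array([np.cos(f.x[1]),np.sin(f.x[1])]);t=(q[:,:2]-[570,f.x[0]])@a
print(f.x,[(np.array([570,f.x[0]])+k*a).round(1) for k in np.percentile(t,[1,50,99])],np.percentile(t,[1,99]))
```

```text
[215.29534961   0.2911214   45.5897286 ] [array([533.3, 204.3]), array([570.7, 215.5]), array([614. , 228.5])] [-38.34338118  45.9486062 ]
```

arm_command --series '[{"offset": [0, 0, 0], "angular": [0, -0.85, 0.04], "claw": 100}, {"offset": [0, 0, 0], "angular": [0, -0.85, 0], "claw": 100}, {"offset": [0, 0, 0.8], "angular": [0, 0, 0], "claw": 100}, {"offset": [0, 0, 0.8], "angular": [0, 0, 0], "claw": 100}, {"offset": [0, 0, 0], "angular": [0, 0, 0], "claw": 100}]'

```text
clock: 2.7
tool_pos: [601.7, 222.3, 135.0]
tool_rot: [3.141, 0.289, -2.871]
wrist_force: [0.2, -0.5, -1.1]
width: 85.4
gripper_force: 0.0
```

```bash
python3 st.py 584.2 219.5 25
```

```text
t 2.7 tcp [601.7 222.3 135. ] rpy deg [ 180.    16.5 -164.5] j [-0.12  0.31 -0.36  1.74  0.22  0.83  1.26] F [ 0.2 -0.5 -1.1] w 85.4 g 0.0
toolx [-0.924 -0.256 -0.285] tooly [-0.267  0.964  0.   ] toolz [ 0.274  0.077 -0.959] grasp [596.5 220.9 153.2]
offset to target (mm) [ 48.2   1.9 100.4] units [0.803 0.031 1.674]
```

arm_command --series '[{"offset": [0.5, 0.03, 0.2], "angular": [0, 0, -0.08], "claw": 100}, {"offset": [0.3, 0, 0.4], "angular": [0, 0, 0], "claw": 100}, {"offset": [0, 0, 0.5], "angular": [0, 0, 0], "claw": 100}, {"offset": [0, 0, 0.5], "angular": [0, 0, 0], "claw": 100}, {"offset": [0, 0, 0.07], "angular": [0, 0, 0], "claw": 100}]'

```text
clock: 3.32
tool_pos: [587.4, 220.6, 29.5]
tool_rot: [-3.138, 0.295, -2.856]
wrist_force: [0.4, -0.6, 1.0]
width: 85.3
gripper_force: 0.0
```

```bash
python3 st.py 584.2 219.5 25
python3 - <<'E'
from h import *
d=grab('side');cv2.imwrite('pics/s2.png',cv2.resize(d['pixels'][90:240,240:440],(800,600)))
E
```

```text
t 3.325 tcp [587.4 220.6  29.5] rpy deg [-179.8   16.9 -163.6] j [-0.17  0.41 -0.32  1.88  0.32  0.6   1.17] F [ 0.4 -0.6  1. ] w 85.3 g 0.0
toolx [-0.918 -0.27  -0.291] tooly [-0.281  0.96  -0.003] toolz [ 0.28   0.079 -0.957] grasp [582.1 219.1  47.7]
offset to target (mm) [ 4.6 -0.2  3.3] units [ 0.076 -0.003  0.055]
```

View pics/s2.png

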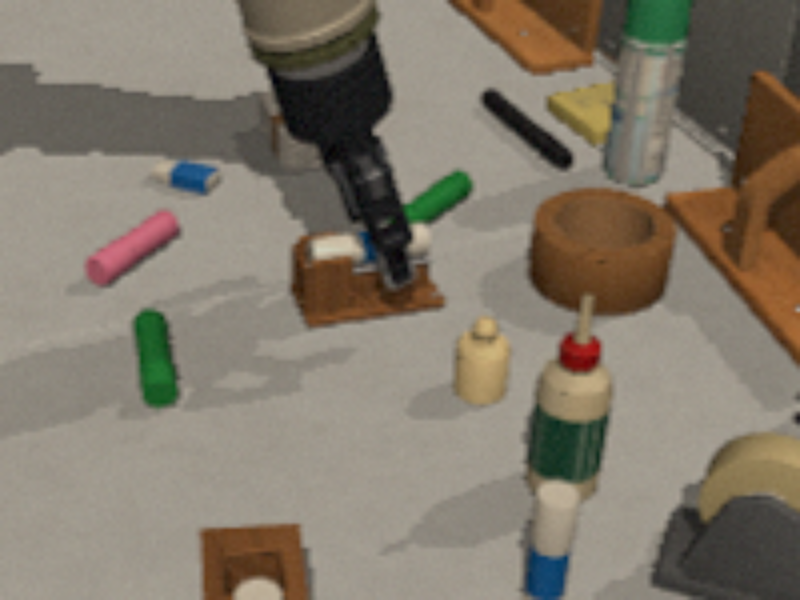

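The crop shows the fingers astride the base half at (395,255), clear of the cheeks. I'll close and lift.

arm_command --series '[{"offset": [0.08, 0, 0.05], "angular": [0, 0, 0], "claw": 100}, {"offset": [0, 0, 0], "angular": [0, 0, 0], "claw": 0}, {"offset": [0, 0, 0], "angular": [0, 0, 0], "claw": 0}, {"offset": [0, 0, 0], "angular": [0, 0, 0], "claw": 0}, {"offset": [0, 0, 0], "angular": [0, 0, 0], "claw": 0}]' --force 50

```text
clock: 4.0
tool_pos: [584.3, 220.2, 26.0]
tool_rot: [-3.138, 0.298, -2.855]
wrist_force: [-0.7, -0.2, 2.6]
width: 22.9
gripper_force: 49.1
```

```bash
python3 st.py 584.2 219.5 225
```

```text
t 4.0 tcp [584.3 220.2  26. ] rpy deg [-179.8   17.1 -163.6] j [-0.17  0.41 -0.32  1.89  0.32  0.59  1.16] F [-0.7 -0.2  2.6] w 22.9 g 49.1
toolx [-0.917 -0.271 -0.293] tooly [-0.282  0.959 -0.003] toolz [ 0.282  0.08  -0.956] grasp [579.  218.7  44.2]
offset to target (mm) [ -58.1   -1.3 -190.3] units [-0.968 -0.021 -3.172]
```

arm_command --series '[{"offset": [-0.12, 0, -0.4], "angular": [0, 0, 0], "claw": 0}, {"offset": [-0.24, 0, -0.8], "angular": [0, 0, 0], "claw": 0}, {"offset": [-0.24, 0, -0.8], "angular": [0, 0, 0], "claw": 0}, {"offset": [-0.24, 0, -0.8], "angular": [0, 0, 0], "claw": 0}, {"offset": [0, 0, 0], "angular": [0, 0.9, 0], "claw": 0}]'

```text
clock: 4.62
tool_pos: [583.4, 220.8, 207.5]
tool_rot: [-3.137, 0.147, -2.854]
wrist_force: [1.1, 0.7, -1.5]
width: 22.9
gripper_force: 49.0
```

arm_command --series '[{"offset": [0, 0, 0], "angular": [0, 0.8, 0], "claw": 0}, {"offset": [0, 0, 0], "angular": [0, 0, 1], "claw": 0}, {"offset": [0, 0, 0], "angular": [0, 0, 1], "claw": 0}, {"offset": [0, 0, 0], "angular": [0, 0, 1], "claw": 0}, {"offset": [0, 0, 0], "angular": [0, 0, 1], "claw": 0}]'

```text
clock: 5.25
tool_pos: [582.8, 219.9, 200.4]
tool_rot: [-3.138, 0.002, 2.723]
wrist_force: [-0.1, 0.7, -0.6]
width: 23.2
gripper_force: 49.1
```

arm_command --series '[{"offset": [0, 0, 0], "angular": [0, 0, 1], "claw": 0}, {"offset": [0, 0, 0], "angular": [0, 0, 1], "claw": 0}, {"offset": [0, 0, 0], "angular": [0, 0, 1], "claw": 0}, {"offset": [0, 0, 0], "angular": [0, 0, 1], "claw": 0}, {"offset": [0, 0, 0], "angular": [0, 0, 1], "claw": 0}]'

```text
clock: 5.88
tool_pos: [582.8, 219.9, 200.5]
tool_rot: [-3.141, 0.004, 1.851]
wrist_force: [0.2, 0.4, -0.3]
width: 22.6
gripper_force: 49.1
```

```bash
python3 st.py 590 50 225
```

```text
t 5.875 tcp [582.8 219.9 200.5] rpy deg [-180.     0.2  106. ] j [-0.32  0.4  -0.12  1.42  0.05  1.33 -0.17] F [ 0.2  0.4 -0.3] w 22.6 g 49.1
toolx [-0.276  0.961 -0.004] tooly [ 0.961  0.276 -0.001] toolz [ 0.    -0.004 -1.   ] grasp [582.8 220.  219.5]
offset to target (mm) [-165.4  -40.1  -23.9] units [-2.756 -0.668 -0.399]
```

arm_command --series '[{"offset": [-0.69, -0.17, -0.1], "angular": [0, 0, 0], "claw": 0}, {"offset": [-0.69, -0.17, -0.1], "angular": [0, 0, 0], "claw": 0}, {"offset": [-0.69, -0.17, -0.1], "angular": [0, 0, 0], "claw": 0}, {"offset": [-0.69, -0.17, -0.1], "angular": [0, 0, 0], "claw": 0}, {"offset": [0, 0, 0], "angular": [0, 0, 1], "claw": 0}]'

```text
clock: 6.5
tool_pos: [591.0, 44.0, 225.9]
tool_rot: [3.14, 0.006, 1.672]
wrist_force: [0.5, 1.0, -0.6]
width: 22.9
gripper_force: 49.1
```

arm_command --series '[{"offset": [0, 0, 0], "angular": [0, 0, 0.6], "claw": 0}, {"offset": [0, 0, 0], "angular": [0, 1, 0], "claw": 0}, {"offset": [0, 0, 0], "angular": [0, 1, 0], "claw": 0}, {"offset": [0, 0, 0], "angular": [0, 1, 0], "claw": 0}, {"offset": [0, 0, 0], "angular": [0, 1, 0], "claw": 0}]'

```text
clock: 7.12
tool_pos: [591.0, 49.0, 226.2]
tool_rot: [3.137, -0.7, 1.579]
wrist_force: [0.3, 1.2, -0.6]
width: 23.0
gripper_force: 49.0
```

```bash
python3 st.py 590 50 225
```

```text
t 7.125 tcp [591.   49.  226.2] rpy deg [179.7 -40.1  90.5] j [ 0.29  0.43 -0.05  1.51 -0.66  1.43  0.41] F [ 0.3  1.2 -0.6] w 23.0 g 49.0
toolx [-0.006  0.765  0.644] tooly [1.    0.005 0.003] toolz [-0.001  0.644 -0.765] grasp [591.   36.8 240.8]
offset to target (mm) [-0.  -1.   1.6] units [-0.001 -0.016  0.026]
```

arm_command --series '[{"offset": [0, 0, 0], "angular": [0, 1, 0], "claw": 0}, {"offset": [0, 0, 0], "angular": [0, 1, 0], "claw": 0}, {"offset": [0, 0, 0], "angular": [0, 1, 0], "claw": 0}, {"offset": [0, 0, 0], "angular": [0, 0.3, 0], "claw": 0}, {"offset": [0, 0, 0], "angular": [0, 0, 0], "claw": 0}]'

```text
clock: 7.75
tool_pos: [590.4, 49.8, 224.5]
tool_rot: [-3.139, -1.27, 1.575]
wrist_force: [0.7, -0.2, -0.2]
width: 23.0
gripper_force: 49.0
```

```bash
python3 st.py 590 69 100
python3 - <<'E'
from h import *
from scipy.optimize import least_squares as LS
for n in('scene','side'):
    d=grab(n);np.savez(n+'3',**d);cv2.imwrite(f'pics/{n}3.png',d['pixels'])
    P=cloud(d);H,s,v=cv2.split(cv2.cvtColor(d['pixels'],cv2.COLOR_BGR2HSV))
    for nm,st in(('w',(s<70)&(v>110)),('b',(H>95)&(H<125)&(s>110))):
        m=st&(abs(P[...,0]-590)<30)&(abs(P[...,1]-43)<40)&(P[...,2]>170)&(P[...,2]<330);q=P[m]
        if len(q)>10: print(n,nm,len(q),np.percentile(q,[2,50,98],0).round())
E
```

```text
t 7.75 tcp [590.4  49.8 224.5] rpy deg [-179.8  -72.8   90.2] j [ 0.51  0.69 -0.14  1.51 -1.01  1.66  0.7 ] F [ 0.7 -0.2 -0.2] w 23.0 g 49.0
toolx [-0.001  0.297  0.955] tooly [ 1.     0.007 -0.001] toolz [-0.007  0.955 -0.297] grasp [590.5  31.6 230.1]
offset to target (mm) [-1.132e+02 -1.000e-01  5.530e+01] units [-1.887 -0.002  0.921]
scene w 348 [[573.  15. 196.]
 [587.  39. 250.]
 [615.  51. 279.]]
scene b 55 [[584.  38. 210.]
 [591.  41. 228.]
 [601.  43. 240.]]
side w 23 [[588.  22. 271.]
 [597.  30. 278.]
 [602.  40. 279.]]
```

View pics/scene3.png

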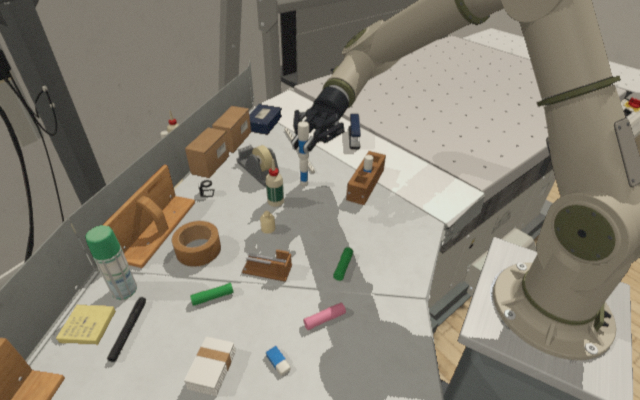

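The scene picture shows stick A held upright, cap up, at (303,140). I'll check its lean and base height.

```bash
python3 - <<'E'
from h import *
from scipy.optimize import least_squares as LS
d=dict(np.load('scene3.npz'));P=cloud(d);H,s,v=cv2.split(cv2.cvtColor(d['pixels'],cv2.COLOR_BGR2HSV))
m=(((s<70)&(v>110))|((H>95)&(H<125)&(s>110)))&(abs(P[...,0]-590)<20)&(abs(P[...,1]-35)<20)&(P[...,2]>243)&(P[...,2]<274);q=P[m]
f=LS(lambda p:np.hypot(q[:,0]-p[0]-p[2]*(q[:,2]-230),q[:,1]-p[1]-p[3]*(q[:,2]-230))-12.2,[590,32,0,0],loss='soft_l1');print(len(q),f.x,abs(f.fun).mean())
z=P[(abs(P[...,0]-590)<12)&(abs(P[...,1]-32)<12)][:,2];z=z[(z>150)&(z<300)];print(np.percentile(z,[0,1,2,98,99,100]))
E
python3 st.py 590 69 43
```

```text
154 [5.89669420e+02 2.89042218e+01 7.41646537e-02 3.34904209e-02] 1.3898144937339618
[193.46686743 194.6781096  195.67196237 279.35964766 279.89131611
 280.42431978]
t 7.85 tcp [590.8  50.7 226.6] rpy deg [179.4 -72.7  91.1] j [ 0.51  0.69 -0.14  1.51 -1.01  1.66  0.7 ] F [ 0.6 -0.2  0.4] w 23.0 g 49.0
toolx [-0.006  0.298  0.955] tooly [1.    0.008 0.003] toolz [-0.007  0.954 -0.298] grasp [591.   32.6 232.2]
offset to target (mm) [-169.8   -1.3   72.2] units [-2.83  -0.021  1.203]
```

```bash
cat > fk.py <<'E'
import numpy as np, itertools
from scipy.spatial.transform import Rotation as R
from scipy.optimize import least_squares as LS
J=[[-.0629,.3842,.0164,1.3712,-.0063,1.3882],[-.14,.39,-.37,1.38,.14,1.39],[-.12,.31,-.36,1.74,.22,.83],[-.17,.41,-.32,1.89,.32,.59],[-.32,.4,-.12,1.42,.05,1.33],[.29,.43,-.05,1.51,-.66,1.43],[.51,.69,-.14,1.51,-1.01,1.66]]
T=[[625,0,231],[576.8,215.9,230.9],[601.7,222.3,135],[584.3,220.2,26],[582.8,219.9,200.5],[591,49,226.2],[590.4,49.8,224.5]]
def fk(j,p,s):
    Rm=R.from_euler('Z',0);x=np.array([0,0,p[0]]);out=[]
    for k in range(3):
        Rm=Rm*R.from_euler('Z',s[k]*j[2*k])*R.from_euler('Y',j[2*k+1]);x=x+Rm.apply([p[4+k],0,p[1+k]]);out.append(x)
    return out
if __name__=='__main__':
    b=min((LS(lambda p:np.concatenate([fk(j,p,s)[2]-t for j,t in zip(J,T)]),[360,450,450,300,0,0,0]) for s in [q for q in itertools.product([1,-1],repeat=3)]),key=lambda f:f.cost)
    for s in itertools.product([1,-1],repeat=3):
        f=LS(lambda p:np.concatenate([fk(j,p,s)[2]-t for j,t in zip(J,T)]),[360,450,450,300,0,0,0]);print(s,f.cost.round(),f.x.round())
        if f.cost<3000: print([x.round() for x in fk(J[-1],f.x,s)])
E
python3 fk.py
```

```text
(1, 1, 1) 105667.0 [128. 921. -57. 231. 915. 275. 541.]
(1, 1, -1) 64981.0 [ 622. -231. -174. -388. 1691.  -23.  788.]
(1, -1, 1) 54690.0 [ 223.  426.  566.  379. -195.  -39.  -53.]
(1, -1, -1) 142924.0 [ 559. -608.  658. -168.   85. -345.   -8.]
(-1, 1, 1) 25142.0 [ 986. -617.  148. -245. 1228.  -95.  484.]
(-1, 1, -1) 39725.0 [ 664.  299. -139.  191. 1290.  154.  541.]
(-1, -1, 1) 51822.0 [ 780. -652.  510. -189.  519. -249.  172.]
(-1, -1, -1) 894.0 [284. 419. 429. 330.  90.   1.  40.]
[array([ 294., -164.,  550.]), array([ 622., -279.,  299.]), array([587.,  43., 224.])]
```

arm_command --series '[{"offset": [-0.7, 0.03, 0.3], "angular": [0, 0, 0], "claw": 0}, {"offset": [-0.7, 0.03, 0.3], "angular": [0, 0, 0], "claw": 0}, {"offset": [-0.7, 0.03, 0.3], "angular": [0, 0, 0], "claw": 0}, {"offset": [-0.6, 0.02, 0.3], "angular": [0, 0, 0], "claw": 0}, {"offset": [0, 0, 0], "angular": [0, 0, 0], "claw": 0}]'

```text
clock: 8.48
tool_pos: [596.2, 72.5, 48.4]
tool_rot: [-3.137, -1.271, 1.576]
wrist_force: [-0.5, 0.2, 0.6]
width: 22.5
gripper_force: 49.0
```

```bash
python3 st.py 597 70 33
python3 - <<'E'
from h import *
d=grab('side');np.savez('side4',**d);cv2.imwrite('pics/side4.png',cv2.resize(d['pixels'][90:340,220:500],(672,600)))
E
```

```text
t 8.475 tcp [596.2  72.5  48.4] rpy deg [-179.7  -72.8   90.3] j [ 0.47  0.96 -0.14  1.51 -1.    1.5   0.91] F [-0.5  0.2  0.6] w 22.5 g 49.0
toolx [-0.001  0.296  0.955] tooly [ 1.     0.01  -0.001] toolz [-0.01   0.955 -0.296] grasp [596.4  54.3  54. ]
offset to target (mm) [-15.4   0.8   2.2] units [-0.257  0.013  0.037]
```

View pics/side4.png

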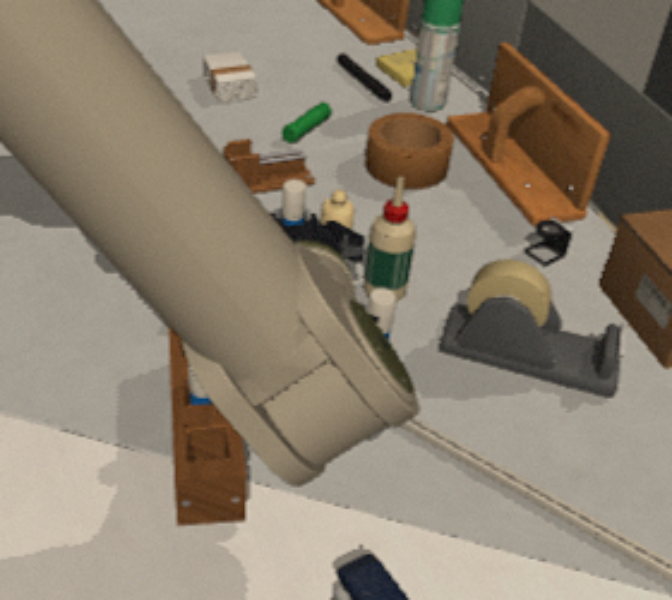

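The side crop shows stick A upright at (293,200) in the fingers, with the wrist housing near the block at (290,460). I'll check that clearance before lowering the last 15 mm.

Run:
```python
from h import *
d=dict(np.load('side4.npz'));P=cloud(d)
v,u=np.mgrid[:400,:640]
m=(d['depth']>0)&(P[...,2]>62)&(P[...,1]<-95)&(P[...,1]>-420)&(P[...,0]>480)&(P[...,0]<720)
q=P[m]
for z in range(60,200,20):
    k=q[(q[:,2]>=z)&(q[:,2]<z+20)]
    k=k[~((np.hypot(k[:,0]-516,k[:,1]+186)<20)|(np.hypot(k[:,0]-670,k[:,1]+97)<20))]
    if len(k): print(z,len(k),k.min(0).round(),k.max(0).round())
```

```text
60 372 [ 632. -420.   62.] [ 684. -359.   67.]
100 33 [ 582. -326.  105.] [ 640. -124.  120.]
120 231 [ 567. -331.  120.] [ 652. -100.  140.]
140 643 [ 548. -329.  140.] [666. -96. 160.]
160 966 [ 533. -323.  160.] [ 661. -230.  180.]
180 1176 [ 511. -317.  180.] [ 651. -214.  200.]
```

arm_command --series '[{"offset": [-0.13, 0.01, 0.02], "angular": [0, 0, 0], "claw": 0}, {"offset": [-0.06, 0, -0.02], "angular": [0, 0, 0], "claw": 0}, {"offset": [0, 0, 0], "angular": [0, 0, 0], "claw": 0}, {"offset": [0, 0, 0], "angular": [0, 0, 0], "claw": 0}, {"offset": [0, 0, 0], "angular": [0, 0, 0], "claw": 0}]'

```text
clock: 9.15
tool_pos: [597.8, 67.2, 38.6]
tool_rot: [3.138, -1.271, 1.581]
wrist_force: [0.2, -0.7, -0.5]
width: 23.5
gripper_force: 49.0
```

arm_command --series '[{"offset": [-0.03, 0, -0.01], "angular": [0, 0, 0], "claw": 0}, {"offset": [0, 0, 0], "angular": [0, 0, 0], "claw": 0}, {"offset": [0, 0, 0], "angular": [0, 0, 0], "claw": 0}, {"offset": [0, 0, 0], "angular": [0, 0, 0], "claw": 0}, {"offset": [0, 0, 0], "angular": [0, 0, 0], "claw": 0}]'

```text
clock: 9.78
tool_pos: [597.7, 66.2, 36.9]
tool_rot: [3.139, -1.271, 1.58]
wrist_force: [0.2, 0.7, -0.3]
width: 23.2
gripper_force: 49.0
```

```bash
python3 st.py 597 70 32
python3 - <<'E'
from h import *
d=grab('scene');P=cloud(d)
m=(np.hypot(P[...,0]-597,P[...,1]-53)<11)&(P[...,2]>70);print(np.percentile(P[m][:,2],[50,90,98]))
m=(np.hypot(P[...,0]-597,P[...,1]-53)<16)&(P[...,2]<16)&(P[...,2]>-10);v,u=np.nonzero(m);print(len(u),np.percentile(P[m][:,2],[2,10,50]) if len(u) else'')
cv2.imwrite('pics/sc5.png',cv2.resize(d['pixels'][130:260,230:400],(784,600)))
E
```

```text
t 9.775 tcp [597.7  66.2  36.9] rpy deg [179.8 -72.8  90.5] j [ 0.48  0.98 -0.14  1.5  -1.    1.5   0.92] F [ 0.2  0.7 -0.3] w 23.2 g 49.0
toolx [-0.003  0.296  0.955] tooly [1.    0.007 0.001] toolz [-0.006  0.955 -0.296] grasp [597.8  48.1  42.5]
offset to target (mm) [-3.5 -0.7  5.1] units [-0.059 -0.011  0.084]
[85.11503463 91.56399606 92.36179335]
81 [-1.84102648 -0.8030137   1.38153523]
```

View pics/sc5.png

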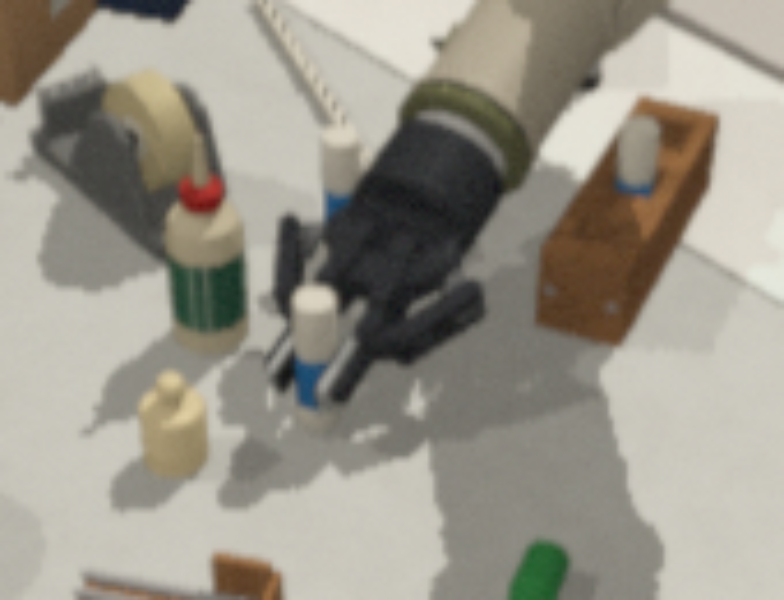

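The crop shows stick A upright at (316,350) and nearly down, with its top about 5 mm too high. I'll lower it gently.

arm_command --series '[{"offset": [-0.03, 0, 0.01], "angular": [0, 0, 0], "claw": 0}, {"offset": [0, 0, 0], "angular": [0, 0, 0], "claw": 0}, {"offset": [-0.02, 0, 0.006], "angular": [0, 0, 0], "claw": 0}, {"offset": [0, 0, 0], "angular": [0, 0, 0], "claw": 0}, {"offset": [0, 0, 0], "angular": [0, 0, 0], "claw": 0}]'

```text
clock: 10.45
tool_pos: [597.7, 66.2, 33.7]
tool_rot: [3.139, -1.271, 1.58]
wrist_force: [-0.5, -0.1, -0.7]
width: 23.1
gripper_force: 49.0
```

arm_command --series '[{"offset": [-0.017, 0, 0.005], "angular": [0, 0, 0], "claw": 0}, {"offset": [0, 0, 0], "angular": [0, 0, 0], "claw": 0}, {"offset": [0, 0, 0], "angular": [0, 0, 0], "claw": 0}, {"offset": [0, 0, 0], "angular": [0, 0, 0], "claw": 0}, {"offset": [0, 0, 0], "angular": [0, 0, 0], "claw": 0}]'

```text
clock: 11.08
tool_pos: [597.7, 66.2, 32.7]
tool_rot: [3.138, -1.271, 1.58]
wrist_force: [1.2, -0.9, -0.5]
width: 23.1
gripper_force: 49.0
```

```bash
python3 st.py
python3 - <<'E'
from h import *
d=grab('scene');P=cloud(d)
m=(np.hypot(P[...,0]-598,P[...,1]-50)<11)&(P[...,2]>70);print(np.percentile(P[m][:,2],[50,90,98]))
E
```

```text
t 11.075 tcp [597.7  66.2  32.7] rpy deg [179.8 -72.8  90.5] j [ 0.48  0.99 -0.14  1.5  -1.    1.49  0.93] F [ 1.2 -0.9 -0.5] w 23.1 g 49.0
toolx [-0.003  0.296  0.955] tooly [1.    0.006 0.001] toolz [-0.006  0.955 -0.296] grasp [597.8  48.   38.3]
[84.40158412 87.76355705 89.38552702]
```

arm_command --series '[{"offset": [-0.017, 0, 0.005], "angular": [0, 0, 0], "claw": 0}, {"offset": [0, 0, 0], "angular": [0, 0, 0], "claw": 0}, {"offset": [0, 0, 0], "angular": [0, 0, 0], "claw": 0}, {"offset": [0, 0, 0], "angular": [0, 0, 0], "claw": 0}, {"offset": [0, 0, 0], "angular": [0, 0, 0], "claw": 0}]'

```text
clock: 11.75
tool_pos: [597.8, 66.2, 32.5]
tool_rot: [3.136, -1.272, 1.583]
wrist_force: [-1.8, -2.2, 4.9]
width: 23.1
gripper_force: 49.4
```

arm_command --series '[{"offset": [-0.017, 0, 0.005], "angular": [0, 0, 0], "claw": 0}, {"offset": [0, 0, 0], "angular": [0, 0, 0], "claw": 0}, {"offset": [0, 0, 0], "angular": [0, 0, 0], "claw": 0}, {"offset": [0, 0, 0], "angular": [0, 0, 0], "claw": 0}, {"offset": [0, 0, 0], "angular": [0, 0, 0], "claw": 0}]'

```text
clock: 12.38
tool_pos: [597.9, 66.2, 32.5]
tool_rot: [3.134, -1.273, 1.585]
wrist_force: [-3.4, -3.2, 9.5]
width: 23.0
gripper_force: 49.7
```

The stick's base is on the table (9.5 N). I'll ease off and release.

arm_command --series '[{"offset": [0.022, 0, -0.006], "angular": [0, 0, 0], "claw": 0}, {"offset": [0, 0, 0], "angular": [0, 0, 0], "claw": 30}, {"offset": [0, 0, 0], "angular": [0, 0, 0], "claw": 60}, {"offset": [0, 0, 0], "angular": [0, 0, 0], "claw": 60}, {"offset": [0, 0, 0], "angular": [0, 0, 0], "claw": 60}]'

```text
clock: 13.0
tool_pos: [597.7, 66.2, 31.7]
tool_rot: [3.139, -1.271, 1.58]
wrist_force: [-0.1, -1.6, 1.1]
width: 51.3
gripper_force: 0.0
```

```bash
python3 st.py
python3 - <<'E'
from h import *
d=grab('scene');P=cloud(d)
cv2.imwrite('pics/sc6.png',cv2.resize(d['pixels'][140:260,240:400],(640,480)))
E
```

```text
t 13.0 tcp [597.7  66.2  31.7] rpy deg [179.9 -72.8  90.5] j [ 0.48  0.99 -0.14  1.5  -1.    1.49  0.93] F [-0.1 -1.6  1.1] w 51.3 g 0.0
toolx [-0.003  0.296  0.955] tooly [1.    0.006 0.001] toolz [-0.006  0.955 -0.296] grasp [597.8  48.1  37.4]
```

View pics/sc6.png

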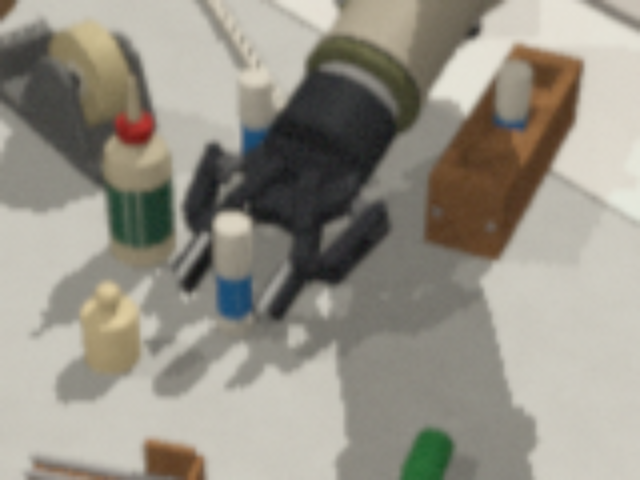

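The crop shows A standing free and upright at (233,265) between the open fingers. I'll back off along the tool, then go up.

arm_command --series '[{"offset": [0, 0, -0.4], "angular": [0, 0, 0], "claw": 60}, {"offset": [0, 0, -0.7], "angular": [0, 0, 0], "claw": 60}, {"offset": [0.2, 0, -0.5], "angular": [0, 0, 0], "claw": 60}, {"offset": [0.8, 0, -0.3], "angular": [0, 0, 0], "claw": 60}, {"offset": [0.9, 0, -0.3], "angular": [0, 0, 0], "claw": 60}]'

```text
clock: 13.68
tool_pos: [597.9, -26.8, 180.4]
tool_rot: [-3.138, -1.271, 1.573]
wrist_force: [-0.1, 0.6, 0.2]
width: 51.5
gripper_force: 0.0
```

arm_command --series '[{"offset": [0.9, 0, -0.3], "angular": [0, 0, 0], "claw": 100}, {"offset": [0.6, 0, -0.2], "angular": [0, 0, 0], "claw": 100}, {"offset": [0, 0, 0], "angular": [0, -1, 0], "claw": 100}, {"offset": [0, 0, 0], "angular": [0, -1, 0], "claw": 100}, {"offset": [0, 0, 0], "angular": [0, -1, 0], "claw": 100}]'

```text
clock: 14.3
tool_pos: [598.3, -29.2, 275.2]
tool_rot: [3.139, -0.741, 1.578]
wrist_force: [0.3, 0.4, -0.2]
width: 85.3
gripper_force: 0.0
```

arm_command --series '[{"offset": [0, 0, 0], "angular": [0, -1, 0], "claw": 100}, {"offset": [0, 0, 0], "angular": [0, -1, 0], "claw": 100}, {"offset": [0, 0, 0], "angular": [0, -1, 0], "claw": 100}, {"offset": [0, 0, 0], "angular": [0, -1, 0], "claw": 100}, {"offset": [0, 0, 0], "angular": [0, -0.3, 0], "claw": 100}]'

```text
clock: 14.92
tool_pos: [598.3, -24.3, 275.7]
tool_rot: [3.139, 0.005, 1.584]
wrist_force: [0.2, -0.5, 1.0]
width: 85.5
gripper_force: 0.0
```

```bash
python3 st.py 597 48 140
cat > fit.py <<'E'
from h import *
from scipy.optimize import least_squares as LS
import sys
def fit(n,c,z0,z1,r=22):
    d=grab(n);P=cloud(d);H,s,v=cv2.split(cv2.cvtColor(d['pixels'],cv2.COLOR_BGR2HSV))
    m=(d['depth']>0)&(((s<70)&(v>100))|((H>95)&(H<125)&(s>110)))&(np.hypot(P[...,0]-c[0],P[...,1]-c[1])<r)&(P[...,2]>z0)&(P[...,2]<z1);q=P[m]
    if len(q)<15: print(n,len(q));return
    f=LS(lambda p:np.hypot(q[:,0]-p[0],q[:,1]-p[1])-12.2,c,loss='soft_l1')
    t=q[q[:,2]>np.percentile(q[:,2],98)-3];print(n,c,len(q),f.x.round(1),'z2/98',np.percentile(q[:,2],[2,98]).round(1),'topmean',t.mean(0).round(1))
E
python3 - <<'E'
from fit import *
for n in('scene','side','wrist'):
    fit(n,(598,48),6,95)
E
```

```text
t 14.925 tcp [598.3 -24.3 275.7] rpy deg [179.8   0.3  90.7] j [-0.05  0.31  0.04  1.37 -0.01  1.46  0.01] F [ 0.2 -0.5  1. ] w 85.5 g 0.0
toolx [-0.013  1.    -0.005] tooly [1.    0.013 0.003] toolz [ 0.003 -0.005 -1.   ] grasp [598.2 -24.2 294.7]
offset to target (mm) [ 73.   -0.8 135.3] units [ 1.217 -0.013  2.256]
scene (598, 48) 258 [600.3  45.8] z2/98 [ 8.8 87.8] topmean [598.8  48.5  86.5]
side (598, 48) 265 [597.2  45.9] z2/98 [ 8.7 85.7] topmean [596.7  43.4  84.5]
wrist (598, 48) 359 [602.9  44. ] z2/98 [84.8 88.1] topmean [598.   46.5  86.7]
```

arm_command --series '[{"offset": [0.6, 0, 0], "angular": [0, 0, 0], "claw": 100}, {"offset": [0.57, 0, 0.5], "angular": [0, 0, 0], "claw": 100}, {"offset": [0, 0, 0.8], "angular": [0, 0, 0], "claw": 100}, {"offset": [0, 0, 0.8], "angular": [0, 0, 0], "claw": 100}, {"offset": [0, 0, 0], "angular": [0, 0, 0], "claw": 100}]'

```text
clock: 15.7
tool_pos: [594.9, 39.5, 144.3]
tool_rot: [-3.134, 0.004, 1.574]
wrist_force: [0.2, -0.0, -0.6]
width: 85.7
gripper_force: 0.0
```

```bash
python3 st.py 598 46 53
```

```text
t 15.7 tcp [594.9  39.5 144.3] rpy deg [-179.5    0.2   90.2] j [-0.12  0.38  0.    1.57  0.    1.2  -0.12] F [ 0.2 -0.  -0.6] w 85.7 g 0.0
toolx [-0.004  1.    -0.004] tooly [ 1.     0.004 -0.008] toolz [-0.008 -0.004 -1.   ] grasp [595.1  39.5 163.3]
offset to target (mm) [ 6.9  3.8 91.3] units [0.114 0.064 1.521]
```

arm_command --series '[{"offset": [0.11, 0.06, 0.4], "angular": [0, 0, 0], "claw": 100}, {"offset": [0, 0, 0.6], "angular": [0, 0, 0], "claw": 100}, {"offset": [0, 0, 0.5], "angular": [0, 0, 0], "claw": 100}, {"offset": [0, 0, 0], "angular": [0, 0, 0], "claw": 100}, {"offset": [0, 0, 0], "angular": [0, 0, 0], "claw": 100}]'

```text
clock: 16.32
tool_pos: [603.1, 47.4, 61.1]
tool_rot: [3.137, 0.003, 1.576]
wrist_force: [0.9, -0.6, 0.3]
width: 85.2
gripper_force: 0.0
```

arm_command --series '[{"offset": [0, 0, 0], "angular": [0, 0, 0], "claw": 0}, {"offset": [0, 0, 0], "angular": [0, 0, 0], "claw": 0}, {"offset": [0, 0, 0], "angular": [0, 0, 0], "claw": 0}, {"offset": [0, 0, 0], "angular": [0, 0, 0], "claw": 0}, {"offset": [0, 0, 0], "angular": [0, 0, 0], "claw": 0}]'

```text
clock: 16.95
tool_pos: [601.6, 47.9, 58.8]
tool_rot: [3.14, 0.003, 1.577]
wrist_force: [-1.4, -0.7, 4.8]
width: 23.4
gripper_force: 48.8
```

```bash
python3 st.py 598 46 53;python3 - <<'E'
from fit import *
for n in('scene','side'): fit(n,(598,46),6,60)
E
```

```text
t 16.95 tcp [601.6  47.9  58.8] rpy deg [179.9   0.2  90.4] j [-0.13  0.47 -0.    1.64  0.01  1.03 -0.13] F [-1.4 -0.7  4.8] w 23.4 g 48.8
toolx [-0.006  1.    -0.003] tooly [1.    0.006 0.001] toolz [ 0.001 -0.003 -1.   ] grasp [601.5  48.   77.8]
offset to target (mm) [-1.9 -3.6  5.8] units [-0.031 -0.06   0.097]
scene (598, 46) 128 [602.4  45.7] z2/98 [ 6.6 58.1] topmean [601.2  56.9  57.9]
side (598, 46) 146 [599.2  46.2] z2/98 [ 6.5 58.6] topmean [599.9  35.8  57.5]
```

arm_command --series '[{"offset": [0, 0, -0.5], "angular": [0, 0, 0], "claw": 0}, {"offset": [0, 0, -0.9], "angular": [0, 0, 0], "claw": 0}, {"offset": [0, 0, -0.8], "angular": [0, 0, 0], "claw": 0}, {"offset": [-0.7, -0.38, 0], "angular": [0, 0, 0], "claw": 0}, {"offset": [-0.7, -0.38, 0], "angular": [0, 0, 0], "claw": 0}]'

```text
clock: 17.68
tool_pos: [555.9, -36.7, 190.9]
tool_rot: [3.14, 0.004, 1.579]
wrist_force: [-0.1, -0.4, -0.4]
width: 23.3
gripper_force: 48.9
```

arm_command --series '[{"offset": [-0.7, -0.38, 0], "angular": [0, 0, 0], "claw": 0}, {"offset": [-0.7, -0.38, 0], "angular": [0, 0, 0], "claw": 0}, {"offset": [-0.13, 0, 0], "angular": [0, 0, 0], "claw": 0}, {"offset": [0, 0, 0], "angular": [0, 0, 0], "claw": 0}, {"offset": [0, 0, 0], "angular": [0, 0, 0], "claw": 0}]'

```text
clock: 18.3
tool_pos: [511.8, -126.4, 190.7]
tool_rot: [3.141, 0.003, 1.58]
wrist_force: [-0.1, 0.2, -0.8]
width: 23.5
gripper_force: 48.9
```

```bash
python3 st.py 510.8 -127.9 190;python3 - <<'E'
from fit import *
o=robot.get_obs()['tool_pos']
for n in('scene','side'): fit(n,(o[0]-1,o[1]-2),105,190)
np.random.seed(0)
out=[]
for n in('scene','side','wrist'):
    d=grab(n);np.savez(n+'7',**d);P=cloud(d);H,s,v=cv2.split(cv2.cvtColor(d['pixels'],cv2.COLOR_BGR2HSV));w=(H<16)&(s>90)&(d['depth']>0)
    ax=np.array([np.cos(.108),np.sin(.108)]);ay=np.array([-ax[1],ax[0]])
    loc=np.stack([(P[...,:2]-[516,-185.5])@ax,(P[...,:2]-[516,-185.5])@ay],-1)
    top=w&(abs(P[...,2]-58)<3)&(abs(loc[...,0])<40)&(abs(loc[...,1])<110)
    for c in(56,-56):
        # profile across the hole
        b=top&(abs(loc[...,1]-c)<10);x=loc[b][:,0];e=top&(abs(loc[...,0])<10)&(abs(loc[...,1]-c)<35);y=loc[e][:,1]-c
        print(n,c,'x outer/inner',[k.round(1) for k in (x[x<0].min(),x[x<0].max(),x[x>0].min(),x[x>0].max())] if (x<0).any() and (x>0).any() else len(x),'y inner',[k.round(1) for k in(y[y<0].max(),y[y>0].min())] if (y<0).any() and (y>0).any() else len(y))
    print(n,'local pct',np.percentile(loc[top],[1,99],0).round(1) if top.any() else '')
E
```

```text
t 18.3 tcp [ 511.8 -126.4  190.7] rpy deg [180.    0.2  90.5] j [ 0.1   0.19  0.1   1.71 -0.02  1.24  0.2 ] F [-0.1  0.2 -0.8] w 23.5 g 48.9
toolx [-0.009  1.    -0.003] tooly [1.    0.009 0.001] toolz [ 0.001 -0.003 -1.   ] grasp [ 511.8 -126.3  209.7]
offset to target (mm) [-1.5 -1.   0.7] units [-0.025 -0.017  0.011]
scene (np.float64(510.82756334466916), np.float64(-128.39125614494648)) 169 [ 512.5 -128.8] z2/98 [133.8 188.9] topmean [ 509.9 -118.2  188. ]
side (np.float64(510.82756334466916), np.float64(-128.39125614494648)) 263 [ 509.8 -128. ] z2/98 [133.4 189.3] topmean [ 510.7 -139.   188.6]
scene 56 x outer/inner [np.float64(-25.6), np.float64(-13.9), np.float64(16.5), np.float64(26.1)] y inner [np.float64(-12.9), np.float64(16.6)]
scene -56 x outer/inner 15 y inner [np.float64(-13.8), np.float64(16.8)]
scene local pct [[-25.5 -82. ]
 [ 25.6  90.9]]
side 56 x outer/inner [np.float64(-25.1), np.float64(-16.2), np.float64(14.5), np.float64(25.8)] y inner 61
side -56 x outer/inner [np.float64(-26.7), np.float64(-16.7), np.float64(14.0), np.float64(25.7)] y inner [np.float64(-16.8), np.float64(13.0)]
side local pct [[-26.1 -91.3]
 [ 25.5  88.1]]
wrist 56 x outer/inner [np.float64(-26.5), np.float64(-15.1), np.float64(14.8), np.float64(26.8)] y inner [np.float64(-15.1), np.float64(14.9)]
wrist -56 x outer/inner [np.float64(-25.7), np.float64(-24.6), np.float64(15.2), np.float64(16.4)] y inner 252
wrist local pct [[-26.2 -87.9]
 [ 26.4  89.9]]
```

arm_command --series '[{"offset": [-0.027, -0.017, 0], "angular": [0, 0, 0], "claw": 0}, {"offset": [0, 0, 0.5], "angular": [0, 0, 0], "claw": 0}, {"offset": [0, 0, 0.4], "angular": [0, 0, 0], "claw": 0}, {"offset": [0, 0, 0.2], "angular": [0, 0, 0], "claw": 0}, {"offset": [0, 0, 0], "angular": [0, 0, 0], "claw": 0}]'

```text
clock: 19.18
tool_pos: [509.9, -129.9, 124.4]
tool_rot: [-3.141, 0.003, 1.577]
wrist_force: [0.4, -1.3, -0.0]
width: 23.0
gripper_force: 48.9
```

```bash
python3 st.py 511 -128 69;python3 - <<'E'
from fit import *
for n in('scene','side'):
    fit(n,(510,-130),70,120)
    fit(n,(516,-185.5),62,92)
E
```

```text
t 19.175 tcp [ 509.9 -129.9  124.4] rpy deg [-180.     0.2   90.4] j [ 0.1   0.25  0.1   1.79 -0.02  1.1   0.21] F [ 0.4 -1.3 -0. ] w 23.0 g 48.9
toolx [-0.006  1.    -0.003] tooly [ 1.     0.006 -0.001] toolz [-0.    -0.003 -1.   ] grasp [ 509.9 -129.8  143.4]
offset to target (mm) [ 2.1  1.2 55.4] units [0.034 0.02  0.924]
scene (510, -130) 123 [ 510.9 -131.9] z2/98 [ 71.8 118.3] topmean [ 506.8 -123.4  117.2]
scene (516, -185.5) 43 [ 518.2 -185.5] z2/98 [63.6 89.6] topmean [ 509.4 -178.5   88.8]
side (510, -130) 186 [ 508.7 -131.7] z2/98 [ 71.8 118.7] topmean [ 509.9 -142.5  118.1]
side (516, -185.5) 120 [ 515. -186.] z2/98 [62.3 91.1] topmean [ 515.8 -195.7   90. ]
```

arm_command --series '[{"offset": [0.035, 0, 0], "angular": [0, 0, 0], "claw": 0}, {"offset": [0, 0, 0.12], "angular": [0, 0, 0], "claw": 0}, {"offset": [0, 0, 0.12], "angular": [0, 0, 0], "claw": 0}, {"offset": [0, 0, 0], "angular": [0, 0, 0], "claw": 0}, {"offset": [0, 0, 0], "angular": [0, 0, 0], "claw": 0}]'

```text
clock: 20.0
tool_pos: [510.2, -128.0, 110.4]
tool_rot: [3.141, 0.003, 1.577]
wrist_force: [0.8, 0.2, -0.4]
width: 22.8
gripper_force: 48.9
```

```bash
python3 st.py 511 -128 69
```

```text
t 20.0 tcp [ 510.2 -128.   110.4] rpy deg [180.    0.2  90.4] j [ 0.1   0.27  0.09  1.81 -0.02  1.07  0.21] F [ 0.8  0.2 -0.4] w 22.8 g 48.9
toolx [-0.006  1.    -0.003] tooly [1.    0.006 0.001] toolz [ 0.001 -0.003 -1.   ] grasp [ 510.2 -127.9  129.4]
offset to target (mm) [ 0.1  0.8 41.4] units [0.001 0.013 0.69 ]
```

The base is already below the mouth with no force on it. I'll continue down.

arm_command --series '[{"offset": [0, 0, 0.2], "angular": [0, 0, 0], "claw": 0}, {"offset": [0, 0, 0.2], "angular": [0, 0, 0], "claw": 0}, {"offset": [0, 0, 0.2], "angular": [0, 0, 0], "claw": 0}, {"offset": [0, 0, 0], "angular": [0, 0, 0], "claw": 0}, {"offset": [0, 0, 0], "angular": [0, 0, 0], "claw": 0}]'

```text
clock: 20.62
tool_pos: [510.4, -128.1, 74.6]
tool_rot: [3.141, 0.003, 1.577]
wrist_force: [-0.5, 0.4, 0.1]
width: 22.9
gripper_force: 48.9
```

Base is about 5 mm above the floor. I'll lower 3 mm more, release and rise.

arm_command --series '[{"offset": [0, 0, 0.05], "angular": [0, 0, 0], "claw": 0}, {"offset": [0, 0, 0], "angular": [0, 0, 0], "claw": 0}, {"offset": [0, 0, 0], "angular": [0, 0, 0], "claw": 60}, {"offset": [0, 0, 0], "angular": [0, 0, 0], "claw": 100}, {"offset": [0, 0, 0], "angular": [0, 0, 0], "claw": 100}]'

```text
clock: 21.25
tool_pos: [510.4, -128.0, 71.6]
tool_rot: [3.141, 0.003, 1.577]
wrist_force: [1.4, -0.7, -0.1]
width: 76.3
gripper_force: 0.0
```

arm_command --series '[{"offset": [0, 0, -0.5], "angular": [0, 0, 0], "claw": 100}, {"offset": [0, 0, -0.8], "angular": [0, 0, 0], "claw": 100}, {"offset": [0, 0, -0.8], "angular": [0, 0, 0], "claw": 100}, {"offset": [0.26, 0.8, 0], "angular": [0, 0, 0], "claw": 100}, {"offset": [0.26, 0.8, 0], "angular": [0, 0, 0], "claw": 100}]'

```text
clock: 21.88
tool_pos: [607.6, -95.8, 199.2]
tool_rot: [3.138, 0.004, 1.576]
wrist_force: [1.0, 0.5, -1.4]
width: 85.3
gripper_force: 0.0
```

```bash
python3 st.py 670 -97 130;python3 - <<'E'
from fit import *
for n in('scene','side','wrist'):
    fit(n,(510,-130),62,100)
    fit(n,(670.5,-97),8,95)
E
```

```text
t 21.875 tcp [607.6 -95.8 199.2] rpy deg [179.8   0.2  90.3] j [ 0.04  0.37  0.08  1.46 -0.03  1.31  0.13] F [ 1.   0.5 -1.4] w 85.3 g 0.0
toolx [-0.005  1.    -0.004] tooly [1.    0.005 0.004] toolz [ 0.004 -0.004 -1.   ] grasp [607.5 -95.8 218.2]
offset to target (mm) [-1.3 62.2 69.4] units [-0.021  1.036  1.157]
scene (510, -130) 118 [ 511.2 -129.9] z2/98 [64.7 97.8] topmean [ 509.9 -127.5   96.5]
scene 0
side (510, -130) 193 [ 508.3 -130.1] z2/98 [62.7 96.2] topmean [ 508.7 -131.9   94.8]
side 0
wrist (510, -130) 803 [ 507.9 -130.1] z2/98 [66.3 97.8] topmean [ 508.8 -129.    96.6]
wrist 0
```

Stick A is on the pocket floor (top at 96 mm). B isn't found at its first position, so I'll search for it.

Run:
```python
from h import *
for n in('scene','side','wrist'):
    d=grab(n);cv2.imwrite(f'pics/{n}8.png',d['pixels']);P=cloud(d);h,s,v=cv2.split(cv2.cvtColor(d['pixels'],cv2.COLOR_BGR2HSV))
    ok=(d['depth']>0)&(P[...,2]>3)&(P[...,2]<130)&(P[...,0]>380)&(P[...,0]<850)&(abs(P[...,1])<350)
    k,l,st,c=cv2.connectedComponentsWithStats((((h>95)&(h<125)&(s>110)&(v>40))&ok).astype(np.uint8))
    for i in range(1,k):
        if st[i,4]>8: q=P[l==i];print(n,c[i].round(),st[i,4],np.percentile(q,[3,97],0).round().tolist())
a=cv2.imread('pics/scene8.png')[120:320,200:440];b=cv2.imread('pics/side8.png')[120:320,240:480];w=cv2.imread('pics/wrist8.png')
c=np.zeros((583,800,3),np.uint8);c[:333,:400]=cv2.resize(a,(400,333));c[:333,400:]=cv2.resize(b,(400,333));c[333:,:400]=cv2.resize(w,(400,250));cv2.imwrite('pics/comb.png',c)
```

```text
scene [283. 162.] 38 [[762.0, -144.0, 12.0], [774.0, -118.0, 25.0]]
side [424. 248.] 113 [[761.0, -148.0, 14.0], [780.0, -118.0, 24.0]]
side [304. 256.] 31 [[506.0, -198.0, 47.0], [525.0, -188.0, 57.0]]
wrist [451. 209.] 481 [[761.0, -148.0, 15.0], [779.0, -118.0, 25.0]]
wrist [230. 208.] 122 [[506.0, -132.0, 40.0], [520.0, -118.0, 59.0]]
wrist [238. 255.] 99 [[512.0, -185.0, 45.0], [527.0, -174.0, 59.0]]
```

View pics/comb.png

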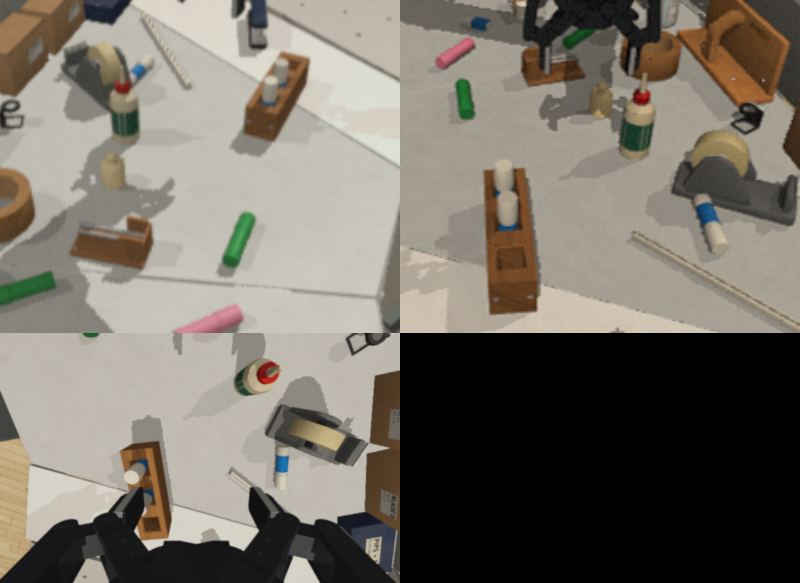

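The picture shows B knocked over by the retreating hand. It lies at about (770,-135), against the tape dispenser, with its blue band at (282,460) in the wrist inset and its cap towards -y. The bottle and weight have not moved. I'll pick it up by the cap half, stand it up and regrasp it from above, as with A. First I'll measure it and what surrounds it.

```bash
cat > lie.py <<'E'
from fit import *
Q=[]
for n in('scene','side','wrist'):
    d=grab(n);P=cloud(d);H,s,v=cv2.split(cv2.cvtColor(d['pixels'],cv2.COLOR_BGR2HSV))
    m=(d['depth']>0)&(((s<75)&(v>100))|((H>95)&(H<125)&(s>110)))&(np.hypot(P[...,0]-770,P[...,1]+142)<55)&(P[...,2]>14)&(P[...,2]<27)
    k,l,st,c=cv2.connectedComponentsWithStats(cv2.morphologyEx(m.astype(np.uint8),cv2.MORPH_OPEN,np.ones((2,2))));i=1+st[1:,4].argmax() if k>1 else 0
    q=P[l==i];b=P[m&(H>95)&(H<125)&(s>110)]
    def cyl(p):
        a=np.array([np.sin(p[1]),-np.cos(p[1])]);t=(q[:,0]-p[0])*a[1]-(q[:,1]+140)*a[0];return np.hypot(t,q[:,2]-12.2)-12.2
    f=LS(cyl,[770,0],loss='soft_l1');a=np.array([np.sin(f.x[1]),-np.cos(f.x[1])]);t=(q[:,:2]-[f.x[0],-140])@a
    print(n,len(q),'x@-140',f.x[0].round(1),'capdir',a.round(3),'ends',[(np.array([f.x[0],-140])+k*a).round(1).tolist() for k in np.percentile(t,[1,99])],'blue',np.median(b,0).round(1))
    z=P[(d['depth']>0)&(P[...,2]>28)&(P[...,2]<110)&(abs(P[...,0]-770)<75)&(abs(P[...,1]+150)<70)]
    for x in range(700,850,25):
        k=z[(z[:,0]>=x)&(z[:,0]<x+25)]
        if len(k): print('  obst x',x,'ymin',k[:,1].min().round(),'zmax',k[:,2].max().round())
E
python3 lie.py; python3 st.py 770 -150 140
```

```text
scene 114 x@-140 775.3 capdir [ 0.073 -0.997] ends [[772.6, -103.0], [779.5, -197.9]] blue [ 767.1 -129.9   21.9]
  obst x 750 ymin -92.0 zmax 80.0
  obst x 775 ymin -97.0 zmax 99.0
side 326 x@-140 774.2 capdir [ 0.056 -0.998] ends [[772.1, -102.6], [776.8, -186.8]] blue [ 768.6 -134.    21.2]
  obst x 725 ymin -88.0 zmax 38.0
  obst x 750 ymin -98.0 zmax 82.0
  obst x 775 ymin -109.0 zmax 98.0
  obst x 800 ymin -119.0 zmax 96.0
  obst x 825 ymin -118.0 zmax 33.0
wrist 1304 x@-140 773.5 capdir [ 0.089 -0.996] ends [[769.9, -99.7], [778.6, -196.7]] blue [ 768.2 -132.6   23. ]
  obst x 725 ymin -86.0 zmax 37.0
  obst x 750 ymin -96.0 zmax 83.0
  obst x 775 ymin -104.0 zmax 100.0
  obst x 800 ymin -100.0 zmax 98.0
t 22.475 tcp [605.7 -96.2 198. ] rpy deg [179.9   0.2  90.3] j [ 0.05  0.37  0.08  1.46 -0.03  1.31  0.13] F [-0.3  0.3 -0.2] w 85.6 g 0.0
toolx [-0.006  1.    -0.003] tooly [1.    0.006 0.002] toolz [ 0.002 -0.003 -1.   ] grasp [605.7 -96.1 217. ]
offset to target (mm) [-54.6 163.9  58.4] units [-0.909  2.732  0.974]
```

arm_command --series '[{"offset": [-0.28, 0.7, 0], "angular": [0, 0, 0], "claw": 100}, {"offset": [-0.28, 0.7, 0], "angular": [0, 0, 0], "claw": 100}, {"offset": [-0.28, 0.7, 0.5], "angular": [0, 0, 0], "claw": 100}, {"offset": [-0.28, 0.7, 0.5], "angular": [0, 0, 0], "claw": 100}, {"offset": [0, 0, 0.6], "angular": [0, 0, -0.4], "claw": 100}]'

```text
clock: 23.1
tool_pos: [775.7, -164.0, 97.5]
tool_rot: [-3.14, 0.004, 1.647]
wrist_force: [0.0, -0.6, -1.1]
width: 85.2
gripper_force: 0.0
```

arm_command --series '[{"offset": [0, 0, 0], "angular": [0, 0.9, 0], "claw": 100}, {"offset": [0, 0, 0], "angular": [0, 0.9, 0], "claw": 100}, {"offset": [0, 0, 0], "angular": [0, 0, 0], "claw": 100}, {"offset": [0, 0, 0], "angular": [0, 0, 0], "claw": 100}, {"offset": [0, 0, 0], "angular": [0, 0, 0], "claw": 100}]'

```text
clock: 23.72
tool_pos: [775.1, -160.2, 102.9]
tool_rot: [3.139, -0.31, 1.65]
wrist_force: [-0.1, 0.6, -0.2]
width: 85.8
gripper_force: 0.0
```

```bash
python3 lie.py|grep cap; python3 st.py 773 -158.6 5
```

```text
scene 99 x@-140 763.2 capdir [ 0.481 -0.876] ends [[276.9, 745.4], [783.4, -176.7]] blue [ 766.8 -130.6   21.4]
side 322 x@-140 774.2 capdir [ 0.052 -0.999] ends [[772.2, -102.2], [776.6, -186.7]] blue [ 768.1 -134.8   20.9]
wrist 1477 x@-140 773.2 capdir [ 0.075 -0.997] ends [[770.3, -101.4], [773.9, -149.2]] blue [ 773.  -132.9   23.5]
t 23.875 tcp [ 774.9 -160.6  102.8] rpy deg [179.9 -17.8  94.5] j [ 0.31  0.95 -0.03  0.77 -0.27  1.53  0.39] F [-1.1 -0.1 -0.2] w 85.5 g 0.0
toolx [-0.075  0.949  0.305] tooly [0.997 0.078 0.002] toolz [-0.022  0.304 -0.952] grasp [ 775.4 -166.4  120.8]
offset to target (mm) [-27.8  -1.9  93.7] units [-0.463 -0.032  1.562]
```

arm_command --series '[{"offset": [-0.16, 0, 0.5], "angular": [0, 0, 0], "claw": 100}, {"offset": [-0.16, 0, 0.5], "angular": [0, 0, 0], "claw": 100}, {"offset": [-0.14, 0, 0.5], "angular": [0, 0, 0], "claw": 100}, {"offset": [0, 0, 0], "angular": [0, 0, 0], "claw": 100}, {"offset": [0, 0, 0], "angular": [0, 0, 0], "claw": 100}]'

```text
clock: 24.5
tool_pos: [775.3, -160.7, 9.6]
tool_rot: [3.139, -0.31, 1.648]
wrist_force: [1.0, 0.4, 0.9]
width: 85.7
gripper_force: 0.0
```

```bash
python3 st.py 775 -158.6 6
```

```text
t 24.5 tcp [ 775.3 -160.7    9.6] rpy deg [179.8 -17.8  94.4] j [ 0.31  1.02 -0.04  0.86 -0.26  1.38  0.43] F [1.  0.4 0.9] w 85.7 g 0.0
toolx [-0.074  0.949  0.305] tooly [0.997 0.077 0.003] toolz [-0.021  0.304 -0.952] grasp [ 775.7 -166.5   27.7]
offset to target (mm) [ 1.  -0.2  4.1] units [ 0.016 -0.003  0.068]
```

arm_command --series '[{"offset": [0, 0, 0.08], "angular": [0, 0, 0], "claw": 100}, {"offset": [0, 0, 0], "angular": [0, 0, 0], "claw": 0}, {"offset": [0, 0, 0], "angular": [0, 0, 0], "claw": 0}, {"offset": [0, 0, 0], "angular": [0, 0, 0], "claw": 0}, {"offset": [0, 0, 0], "angular": [0, 0, 0], "claw": 0}]'

```text
clock: 25.12
tool_pos: [774.6, -159.8, 3.6]
tool_rot: [3.14, -0.31, 1.647]
wrist_force: [0.7, -0.8, -0.8]
width: 22.6
gripper_force: 48.9
```

```bash
python3 st.py 775 -158.6 225
```

```text
t 25.125 tcp [ 774.6 -159.8    3.6] rpy deg [179.9 -17.8  94.4] j [ 0.31  1.02 -0.04  0.86 -0.26  1.37  0.43] F [ 0.7 -0.8 -0.8] w 22.6 g 48.9
toolx [-0.073  0.949  0.305] tooly [0.997 0.076 0.001] toolz [-0.022  0.305 -0.952] grasp [ 775.  -165.6   21.7]
offset to target (mm) [  68.7    0.8 -210.4] units [ 1.145  0.013 -3.507]
```

arm_command --series '[{"offset": [0.14, 0, -0.45], "angular": [0, 0, 0], "claw": 0}, {"offset": [0.28, 0, -0.87], "angular": [0, 0, 0], "claw": 0}, {"offset": [0.28, 0, -0.87], "angular": [0, 0, 0], "claw": 0}, {"offset": [0.28, 0, -0.87], "angular": [0, 0, 0], "claw": 0}, {"offset": [0.28, 0, -0.87], "angular": [0, 0, 0], "claw": 0}]'

```text
clock: 25.75
tool_pos: [773.9, -159.6, 253.1]
tool_rot: [3.14, -0.31, 1.647]
wrist_force: [1.6, -0.6, -0.9]
width: 22.4
gripper_force: 49.1
```

arm_command --series '[{"offset": [0, 0, 0], "angular": [0, -0.9, 0], "claw": 0}, {"offset": [0, 0, 0], "angular": [0, -0.9, 0], "claw": 0}, {"offset": [0.35, -0.75, 0], "angular": [0, 0, 0], "claw": 0}, {"offset": [0.35, -0.75, 0], "angular": [0, 0, 0], "claw": 0}, {"offset": [0.35, -0.75, 0], "angular": [0, 0, 0.4], "claw": 0}]'

```text
clock: 26.38
tool_pos: [633.1, -106.2, 250.6]
tool_rot: [3.14, 0.003, 1.577]
wrist_force: [0.7, 1.0, 0.0]
width: 22.4
gripper_force: 49.1
```

```bash
python3 st.py 590 -70 240; python3 lie.py | grep cap
```

```text
t 26.375 tcp [ 633.1 -106.2  250.6] rpy deg [179.9   0.2  90.3] j [ 0.05  0.41  0.1   1.29 -0.04  1.44  0.15] F [0.7 1.  0. ] w 22.4 g 49.1
toolx [-0.006  1.    -0.003] tooly [1.    0.006 0.001] toolz [ 0.001 -0.003 -1.   ] grasp [ 633.1 -106.1  269.6]
offset to target (mm) [ 36.5 -42.9  10.4] units [ 0.608 -0.716  0.174]
scene 256000 x@-140 601.6 capdir [ 0.017 -1.   ] ends [[588.7, 630.2], [632.6, -1994.1]] blue [nan nan nan]
side 256000 x@-140 0.1 capdir [-0.854 -0.52 ] ends [[2161.8, 1175.0], [-469.6, -425.7]] blue [nan nan nan]
wrist 256000 x@-140 305.9 capdir [-0.986 -0.167] ends [[1021.6, -18.5], [-1059.3, -371.8]] blue [nan nan nan]
  return _methods._mean(a, axis=axis, dtype=dtype,
  ret = um.true_divide(
```

arm_command --series '[{"offset": [0.7, -0.7, 0], "angular": [0, 0, 0], "claw": 0}, {"offset": [0, 0, 0], "angular": [0, -1, 0], "claw": 0}, {"offset": [0, 0, 0], "angular": [0, -1, 0], "claw": 0}, {"offset": [0, 0, 0], "angular": [0, -1, 0], "claw": 0}, {"offset": [0, 0, 0], "angular": [0, -1, 0], "claw": 0}]'

```text
clock: 27.15
tool_pos: [594.3, -64.5, 251.7]
tool_rot: [3.135, 0.706, 1.574]
wrist_force: [-0.9, -0.8, -1.0]
width: 22.9
gripper_force: 49.2
```

arm_command --series '[{"offset": [0, 0, 0], "angular": [0, -1, 0], "claw": 0}, {"offset": [0, 0, 0], "angular": [0, -1, 0], "claw": 0}, {"offset": [0, 0, 0], "angular": [0, -1, 0], "claw": 0}, {"offset": [0, 0, 0], "angular": [0, -0.2, 0], "claw": 0}, {"offset": [0, 0, 0], "angular": [0, 0, 0], "claw": 0}]'

```text
clock: 27.78
tool_pos: [593.1, -65.5, 250.0]
tool_rot: [3.139, 1.258, 1.574]
wrist_force: [-0.5, -0.1, -0.0]
width: 22.6
gripper_force: 49.2
```

```bash
python3 st.py 590 -64 80
cat > up.py <<'E'
from fit import *
Rm=R.from_euler('xyz',robot.get_obs()['tool_rot']).as_matrix();g=robot.get_obs()['tool_pos']-8*Rm[:,2]
for n in('scene','side'):
    d=grab(n);P=cloud(d);H,s,v=cv2.split(cv2.cvtColor(d['pixels'],cv2.COLOR_BGR2HSV))
    m=(d['depth']>0)&(((s<70)&(v>100))|((H>95)&(H<125)&(s>110)))&(np.hypot(P[...,0]-g[0],P[...,1]-g[1])<25)&(abs(P[...,2]-g[2])<75);q=P[m]
    if len(q)<30: print(n,len(q));continue
    f=LS(lambda p:np.hypot(q[:,0]-p[0]-p[2]*(q[:,2]-g[2]),q[:,1]-p[1]-p[3]*(q[:,2]-g[2]))-12.2,[g[0],g[1],0,0],loss='soft_l1')
    print(n,len(q),f.x.round(3),'z',np.percentile(q[:,2],[0.5,2,98,99.5]).round(1),'g',g.round(1))
E
python3 up.py
```

```text
t 27.775 tcp [593.1 -65.5 250. ] rpy deg [179.9  72.1  90.2] j [-0.6   0.64  0.17  1.54  0.97  1.7  -0.69] F [-0.5 -0.1 -0. ] w 22.6 g 49.2
toolx [-0.001  0.308 -0.952] tooly [1.    0.006 0.001] toolz [ 0.006 -0.952 -0.308] grasp [593.  -47.4 255.9]
offset to target (mm) [162.3  -3.2  50.8] units [ 2.705 -0.054  0.847]
scene 94 [ 5.98095e+02 -5.70930e+01  5.70000e-02 -2.00000e-03] z [189.9 191.1 222.7 224. ] g [593.1 -57.9 252.5]
side 558 [ 5.9260e+02 -5.7693e+01 -2.0000e-03 -4.0000e-03] z [191.3 193.4 275.8 276.1] g [593.1 -57.9 252.5]
```

arm_command --series '[{"offset": [0.74, 0, 0.24], "angular": [0, 0, 0], "claw": 0}, {"offset": [0.74, 0, 0.24], "angular": [0, 0, 0], "claw": 0}, {"offset": [0.74, 0, 0.24], "angular": [0, 0, 0], "claw": 0}, {"offset": [0.6, 0, 0.2], "angular": [0, 0, 0], "claw": 0}, {"offset": [0, 0, 0], "angular": [0, 0, 0], "claw": 0}]'

```text
clock: 28.5
tool_pos: [592.2, -67.3, 71.5]
tool_rot: [-3.138, 1.259, 1.579]
wrist_force: [-0.2, -0.8, 0.3]
width: 22.6
gripper_force: 49.2
```

```bash
python3 st.py 593 -65 61; python3 up.py
```

```text
t 28.5 tcp [592.2 -67.3  71.5] rpy deg [-179.8   72.2   90.5] j [-0.58  0.9   0.14  1.56  0.93  1.55 -0.93] F [-0.2 -0.8  0.3] w 22.6 g 49.2
toolx [-0.002  0.306 -0.952] tooly [ 1.     0.004 -0.001] toolz [ 0.004 -0.952 -0.306] grasp [592.1 -49.2  77.3]
offset to target (mm) [10.7  0.8  1. ] units [0.178 0.014 0.017]
scene 128 [ 5.79546e+02 -6.56550e+01 -1.34000e-01 -1.39000e-01] z [-1.  -0.9 49.4 80.8] g [592.2 -59.7  73.9]
side 491 [ 5.92085e+02 -5.85570e+01  1.00000e-03  9.00000e-03] z [-1.  -1.  98.4 99.2] g [592.2 -59.7  73.9]
```

arm_command --series '[{"offset": [0.08, 0, 0.03], "angular": [0, 0, 0], "claw": 0}, {"offset": [0.06, 0, 0.02], "angular": [0, 0, 0], "claw": 0}, {"offset": [0, 0, 0], "angular": [0, 0, 0], "claw": 0}, {"offset": [0, 0, 0], "angular": [0, 0, 0], "claw": 0}, {"offset": [0, 0, 0], "angular": [0, 0, 0], "claw": 0}]'

```text
clock: 29.22
tool_pos: [592.8, -66.4, 63.5]
tool_rot: [3.138, 1.26, 1.574]
wrist_force: [-1.9, 0.5, -0.8]
width: 22.9
gripper_force: 49.2
```

arm_command --series '[{"offset": [0.016, 0, 0.005], "angular": [0, 0, 0], "claw": 0}, {"offset": [0, 0, 0], "angular": [0, 0, 0], "claw": 0}, {"offset": [0, 0, 0], "angular": [0, 0, 0], "claw": 0}, {"offset": [0, 0, 0], "angular": [0, 0, 0], "claw": 0}, {"offset": [0, 0, 0], "angular": [0, 0, 0], "claw": 0}]'

```text
clock: 29.85
tool_pos: [592.7, -66.5, 62.4]
tool_rot: [3.139, 1.26, 1.574]
wrist_force: [-0.1, -0.1, -0.6]
width: 22.6
gripper_force: 49.2
```

```bash
python3 st.py 593 -65 61; python3 up.py
```

```text
t 29.85 tcp [592.7 -66.5  62.4] rpy deg [179.8  72.2  90.2] j [-0.58  0.92  0.14  1.55  0.93  1.54 -0.94] F [-0.1 -0.1 -0.6] w 22.6 g 49.2
toolx [-0.001  0.306 -0.952] tooly [1.    0.006 0.001] toolz [ 0.006 -0.952 -0.306] grasp [592.6 -48.4  68.2]
offset to target (mm) [ 1.8  0.3 -1. ] units [ 0.03   0.005 -0.016]
scene 88 [ 5.77627e+02 -7.04790e+01 -1.64000e-01 -2.64000e-01] z [-2.1 -1.5 14.4 48.2] g [592.7 -58.9  64.9]
side 554 [ 5.91825e+02 -5.80580e+01 -6.00000e-03  2.10000e-02] z [-3.7 -2.5 87.2 88.1] g [592.7 -58.9  64.9]
```

arm_command --series '[{"offset": [0.016, 0, 0.005], "angular": [0, 0, 0], "claw": 0}, {"offset": [0, 0, 0], "angular": [0, 0, 0], "claw": 0}, {"offset": [0.008, 0, 0.003], "angular": [0, 0, 0], "claw": 0}, {"offset": [0, 0, 0], "angular": [0, 0, 0], "claw": 0}, {"offset": [0, 0, 0], "angular": [0, 0, 0], "claw": 0}]'

```text
clock: 30.58
tool_pos: [592.8, -66.5, 60.9]
tool_rot: [3.138, 1.26, 1.574]
wrist_force: [0.0, 0.6, -1.3]
width: 22.6
gripper_force: 49.2
```

arm_command --series '[{"offset": [0.008, 0, 0.003], "angular": [0, 0, 0], "claw": 0}, {"offset": [0, 0, 0], "angular": [0, 0, 0], "claw": 0}, {"offset": [0, 0, 0], "angular": [0, 0, 0], "claw": 0}, {"offset": [0, 0, 0], "angular": [0, 0, 0], "claw": 0}, {"offset": [0, 0, 0], "angular": [0, 0, 0], "claw": 0}]'

```text
clock: 31.2
tool_pos: [592.8, -66.6, 60.7]
tool_rot: [3.138, 1.26, 1.574]
wrist_force: [-1.0, 0.7, 4.7]
width: 22.3
gripper_force: 49.4
```

Contact made (4.7 N). I'll release, back off a little, then go straight up, keeping clear of the weight.

arm_command --series '[{"offset": [-0.007, 0, -0.002], "angular": [0, 0, 0], "claw": 0}, {"offset": [0, 0, 0], "angular": [0, 0, 0], "claw": 30}, {"offset": [0, 0, 0], "angular": [0, 0, 0], "claw": 60}, {"offset": [0, 0, 0], "angular": [0, 0, 0], "claw": 60}, {"offset": [0, 0, 0], "angular": [0, 0, 0], "claw": 60}]'

```text
clock: 31.82
tool_pos: [592.7, -66.6, 60.7]
tool_rot: [3.139, 1.26, 1.575]
wrist_force: [0.2, -0.6, 0.6]
width: 51.1
gripper_force: 0.0
```

```bash
python3 st.py; python3 up.py
```

```text
t 31.825 tcp [592.7 -66.6  60.7] rpy deg [179.9  72.2  90.2] j [-0.58  0.92  0.14  1.55  0.93  1.54 -0.94] F [ 0.2 -0.6  0.6] w 51.1 g 0.0
toolx [-0.001  0.306 -0.952] tooly [1.    0.006 0.001] toolz [ 0.006 -0.952 -0.306] grasp [592.6 -48.5  66.5]
scene 59 [ 5.78967e+02 -6.76700e+01 -1.24000e-01 -2.61000e-01] z [-2.7 -1.6 59.9 70.9] g [592.6 -58.9  63.2]
side 481 [ 5.92034e+02 -5.78790e+01 -2.00000e-03  2.10000e-02] z [-3.5 -2.3 85.6 86.3] g [592.6 -58.9  63.2]
```

arm_command --series '[{"offset": [0, 0, -0.4], "angular": [0, 0, 0], "claw": 60}, {"offset": [0, 0, -0.6], "angular": [0, 0, 0], "claw": 60}, {"offset": [-0.9, 0, -0.3], "angular": [0, 0, 0], "claw": 60}, {"offset": [-0.9, 0, -0.3], "angular": [0, 0, 0], "claw": 60}, {"offset": [-0.9, 0, -0.3], "angular": [0, 0, 0], "claw": 60}]'

```text
clock: 32.55
tool_pos: [592.0, -5.8, 252.0]
tool_rot: [3.139, 1.259, 1.576]
wrist_force: [0.6, 0.6, -0.3]
width: 51.2
gripper_force: 0.0
```

arm_command --series '[{"offset": [0, 0, 0], "angular": [0, 1, 0], "claw": 100}, {"offset": [0, 0, 0], "angular": [0, 1, 0], "claw": 100}, {"offset": [0, 0, 0], "angular": [0, 1, 0], "claw": 100}, {"offset": [0, 0, 0], "angular": [0, 1, 0], "claw": 100}, {"offset": [0, 0, 0], "angular": [0, 1, 0], "claw": 100}]'

```text
clock: 33.17
tool_pos: [592.6, -5.2, 251.8]
tool_rot: [3.138, 0.381, 1.579]
wrist_force: [-0.8, -0.7, -2.0]
width: 85.4
gripper_force: 0.0
```

arm_command --series '[{"offset": [0, 0, 0], "angular": [0, 1, 0], "claw": 100}, {"offset": [0, 0, 0], "angular": [0, 1, 0], "claw": 100}, {"offset": [0, 0, 0], "angular": [0, 0.2, 0], "claw": 100}, {"offset": [0, 0, 0], "angular": [0, 0, 0], "claw": 100}, {"offset": [0, 0, 0], "angular": [0, 0, 0], "claw": 100}]'

```text
clock: 33.8
tool_pos: [591.9, -4.7, 249.3]
tool_rot: [-3.141, 0.005, 1.582]
wrist_force: [0.1, 1.2, -0.4]
width: 85.4
gripper_force: 0.0
```

```bash
python3 st.py 593 -58 53
python3 - <<'E'
from fit import *
for n in('scene','side','wrist'):
    fit(n,(592.5,-58),6,95); fit(n,(510,-130),62,100)
E
```

```text
t 33.8 tcp [591.9  -4.7 249.3] rpy deg [-180.     0.3   90.6] j [-0.06  0.3   0.02  1.44 -0.    1.4  -0.03] F [ 0.1  1.2 -0.4] w 85.4 g 0.0
toolx [-0.011  1.    -0.005] tooly [ 1.     0.011 -0.001] toolz [-0.001 -0.005 -1.   ] grasp [591.9  -4.6 268.3]
offset to target (mm) [-52.4   0.7 196.5] units [-0.874  0.012  3.275]
scene (592.5, -58) 227 [595.  -58.2] z2/98 [ 8.  87.9] topmean [593.3 -57.2  86.7]
scene (510, -130) 122 [ 510.6 -130. ] z2/98 [63.1 97.7] topmean [ 509.3 -128.4   96.4]
side (592.5, -58) 313 [591.9 -58. ] z2/98 [ 8.2 86. ] topmean [591.9 -59.5  84.9]
side (510, -130) 192 [ 507.8 -130.1] z2/98 [63.3 96.4] topmean [ 507.7 -132.4   94.9]
wrist (592.5, -58) 585 [592.9 -58.4] z2/98 [10.9 87.7] topmean [592.8 -57.   86.5]
wrist (510, -130) 514 [ 508.3 -130.1] z2/98 [63.8 97.6] topmean [ 508.8 -128.7   96.4]
```

arm_command --series '[{"offset": [-0.86, 0.02, 0], "angular": [0, 0, 0], "claw": 100}, {"offset": [0, 0, 0.8], "angular": [0, 0, 0], "claw": 100}, {"offset": [0, 0, 0.9], "angular": [0, 0, 0], "claw": 100}, {"offset": [0, 0, 0.7], "angular": [0, 0, 0], "claw": 100}, {"offset": [0, 0, 0], "angular": [0, 0, 0], "claw": 100}]'

```text
clock: 34.72
tool_pos: [591.2, -59.3, 102.7]
tool_rot: [-3.135, 0.003, 1.578]
wrist_force: [0.7, -0.3, 0.4]
width: 85.2
gripper_force: 0.0
```

```bash
python3 st.py 593 -57 57
```

```text
t 34.725 tcp [591.2 -59.3 102.7] rpy deg [-179.6    0.2   90.4] j [ 0.01  0.41  0.04  1.62 -0.01  1.11  0.06] F [ 0.7 -0.3  0.4] w 85.2 g 0.0
toolx [-0.007  1.    -0.003] tooly [ 1.     0.007 -0.006] toolz [-0.006 -0.003 -1.   ] grasp [591.3 -59.2 121.7]
offset to target (mm) [ 2.4  2.1 45.7] units [0.04  0.035 0.761]
```

arm_command --series '[{"offset": [0.03, 0.03, 0.4], "angular": [0, 0, 0], "claw": 100}, {"offset": [0, 0, 0.36], "angular": [0, 0, 0], "claw": 100}, {"offset": [0, 0, 0], "angular": [0, 0, 0], "claw": 100}, {"offset": [0, 0, 0], "angular": [0, 0, 0], "claw": 0}, {"offset": [0, 0, 0], "angular": [0, 0, 0], "claw": 0}]'

```text
clock: 35.35
tool_pos: [596.8, -58.0, 62.4]
tool_rot: [3.138, 0.004, 1.577]
wrist_force: [0.8, 0.2, -0.1]
width: 51.5
gripper_force: 0.0
```

arm_command --series '[{"offset": [0, 0, 0], "angular": [0, 0, 0], "claw": 0}, {"offset": [0, 0, 0], "angular": [0, 0, 0], "claw": 0}, {"offset": [0, 0, -0.5], "angular": [0, 0, 0], "claw": 0}, {"offset": [0, 0, -0.9], "angular": [0, 0, 0], "claw": 0}, {"offset": [0, 0, -0.9], "angular": [0, 0, 0], "claw": 0}]'

```text
clock: 35.98
tool_pos: [595.1, -57.5, 199.7]
tool_rot: [-3.141, 0.003, 1.577]
wrist_force: [0.7, -0.5, -0.7]
width: 22.9
gripper_force: 48.8
```

```bash
python3 st.py 522 -240 190; python3 up.py
```

```text
t 35.975 tcp [595.1 -57.5 199.7] rpy deg [-180.     0.2   90.4] j [ 0.01  0.34  0.05  1.5  -0.01  1.3   0.06] F [ 0.7 -0.5 -0.7] w 22.9 g 48.8
toolx [-0.006  1.    -0.003] tooly [ 1.     0.006 -0.   ] toolz [-0.    -0.003 -1.   ] grasp [595.1 -57.4 218.7]
offset to target (mm) [-182.   -74.2   10.3] units [-3.033 -1.237  0.172]
scene 329 [ 5.93917e+02 -5.71940e+01 -4.70000e-02  1.20000e-02] z [141.2 141.9 259.2 269.3] g [595.1 -57.5 207.7]
side 491 [ 5.97078e+02 -5.80790e+01  1.40000e-02 -1.80000e-02] z [147.4 149.9 245.2 275.2] g [595.1 -57.5 207.7]
```

arm_command --series '[{"offset": [-0.76, -0.3, 0], "angular": [0, 0, 0], "claw": 0}, {"offset": [-0.76, -0.3, 0], "angular": [0, 0, 0], "claw": 0}, {"offset": [-0.76, -0.3, 0], "angular": [0, 0, 0], "claw": 0}, {"offset": [-0.76, -0.3, 0], "angular": [0, 0, 0], "claw": 0}, {"offset": [0, 0, 0.3], "angular": [0, 0, 0], "claw": 0}]'

```text
clock: 36.7
tool_pos: [523.0, -246.4, 182.0]
tool_rot: [3.139, 0.007, 1.569]
wrist_force: [0.0, 0.4, -0.4]
width: 22.9
gripper_force: 48.9
```

arm_command --series '[{"offset": [0, 0, 0.5], "angular": [0, 0, 0], "claw": 0}, {"offset": [0, 0, 0.43], "angular": [0, 0, 0], "claw": 0}, {"offset": [0, 0, 0], "angular": [0, 0, 0], "claw": 0}, {"offset": [0, 0, 0], "angular": [0, 0, 0], "claw": 0}, {"offset": [0, 0, 0], "angular": [0, 0, 0], "claw": 0}]'

```text
clock: 37.33
tool_pos: [525.6, -240.7, 126.6]
tool_rot: [3.139, 0.004, 1.577]
wrist_force: [0.5, -0.6, -0.1]
width: 22.6
gripper_force: 48.9
```

```bash
python3 st.py 522 -240.5 70;python3 - <<'E'
from fit import *
o=robot.get_obs()['tool_pos'];c=(o[0],o[1]-1)
for n in('scene','side'):
    fit(n,c,68,o[2]-2)
    fit(n,(516,-185.5),62,92)
E
```

```text
t 37.325 tcp [ 525.6 -240.7  126.6] rpy deg [179.8   0.2  90.4] j [ 0.26  0.35  0.14  1.66 -0.05  1.13  0.42] F [ 0.5 -0.6 -0.1] w 22.6 g 48.9
toolx [-0.007  1.    -0.004] tooly [1.    0.007 0.003] toolz [ 0.003 -0.004 -1.   ] grasp [ 525.6 -240.6  145.6]
offset to target (mm) [ 0.4 -3.8 56.6] units [ 0.007 -0.063  0.943]
scene (np.float64(525.638329275514), np.float64(-241.67215982623173)) 125 [ 526.6 -240.8] z2/98 [ 71.8 123.4] topmean [ 526.1 -229.5  122.8]
scene (516, -185.5) 67 [ 517.5 -185.4] z2/98 [64.  91.3] topmean [ 513.3 -177.1   90.5]
side (np.float64(525.638329275514), np.float64(-241.67215982623173)) 243 [ 523.5 -240.4] z2/98 [ 69.5 123.8] topmean [ 524.7 -252.   123. ]
side 0
```

arm_command --series '[{"offset": [-0.01, -0.05, 0], "angular": [0, 0, 0], "claw": 0}, {"offset": [0, 0, 0.12], "angular": [0, 0, 0], "claw": 0}, {"offset": [0, 0, 0.12], "angular": [0, 0, 0], "claw": 0}, {"offset": [0, 0, 0], "angular": [0, 0, 0], "claw": 0}, {"offset": [0, 0, 0], "angular": [0, 0, 0], "claw": 0}]'

```text
clock: 38.15
tool_pos: [521.8, -241.3, 110.8]
tool_rot: [3.141, 0.003, 1.577]
wrist_force: [-0.4, -0.0, -0.1]
width: 22.6
gripper_force: 48.9
```

```bash
python3 st.py 522 -241 70
```

```text
t 38.15 tcp [ 521.8 -241.3  110.8] rpy deg [180.    0.2  90.4] j [ 0.27  0.36  0.14  1.68 -0.05  1.1   0.42] F [-0.4 -0.  -0.1] w 22.6 g 48.9
toolx [-0.006  1.    -0.003] tooly [1.    0.006 0.001] toolz [ 0.001 -0.003 -1.   ] grasp [ 521.8 -241.2  129.8]
offset to target (mm) [ 0.4  0.2 40.8] units [0.007 0.003 0.679]
```

arm_command --series '[{"offset": [0, 0, 0.15], "angular": [0, 0, 0], "claw": 0}, {"offset": [0, 0, 0.15], "angular": [0, 0, 0], "claw": 0}, {"offset": [0, 0, 0.15], "angular": [0, 0, 0], "claw": 0}, {"offset": [0, 0, 0.15], "angular": [0, 0, 0], "claw": 0}, {"offset": [0, 0, 0], "angular": [0, 0, 0], "claw": 0}]'

```text
clock: 38.78
tool_pos: [521.3, -241.1, 73.8]
tool_rot: [-3.141, 0.003, 1.577]
wrist_force: [0.0, -1.3, 0.5]
width: 22.5
gripper_force: 48.8
```

arm_command --series '[{"offset": [0, 0, 0.03], "angular": [0, 0, 0], "claw": 0}, {"offset": [0, 0, 0], "angular": [0, 0, 0], "claw": 0}, {"offset": [0, 0, 0], "angular": [0, 0, 0], "claw": 60}, {"offset": [0, 0, 0], "angular": [0, 0, 0], "claw": 100}, {"offset": [0, 0, 0], "angular": [0, 0, 0], "claw": 100}]'

```text
clock: 39.4
tool_pos: [521.9, -241.4, 73.2]
tool_rot: [3.14, 0.003, 1.577]
wrist_force: [-0.2, 0.3, -0.2]
width: 76.2
gripper_force: 0.0
```

arm_command --series '[{"offset": [0, 0, -0.5], "angular": [0, 0, 0], "claw": 100}, {"offset": [0, 0, -0.8], "angular": [0, 0, 0], "claw": 100}, {"offset": [0, 0, -0.8], "angular": [0, 0, 0], "claw": 100}, {"offset": [0, 0, 0], "angular": [0, 0, 0], "claw": 100}, {"offset": [0, 0, 0], "angular": [0, 0, 0], "claw": 100}]'

```text
clock: 40.02
tool_pos: [521.5, -240.9, 198.7]
tool_rot: [3.141, 0.003, 1.577]
wrist_force: [-0.2, -0.8, -0.1]
width: 85.2
gripper_force: 0.0
```

```bash
python3 st.py;python3 - <<'E'
from fit import *
for n in('scene','side','wrist'):
    for c in((522,-241),(516,-185.5),(510,-130)): fit(n,c,62,105)
E
```

```text
t 40.025 tcp [ 521.5 -240.9  198.7] rpy deg [180.    0.2  90.4] j [ 0.26  0.29  0.15  1.57 -0.04  1.28  0.42] F [-0.2 -0.8 -0.1] w 85.2 g 0.0
toolx [-0.006  1.    -0.003] tooly [1.    0.006 0.001] toolz [ 0.001 -0.003 -1.   ] grasp [ 521.5 -240.8  217.7]
scene (522, -241) 107 [ 521. -241.] z2/98 [63.8 97.9] topmean [ 520.5 -239.6   96.4]
scene (516, -185.5) 108 [ 517.7 -185.9] z2/98 [65.2 97.9] topmean [ 517.  -184.    96.5]
scene (510, -130) 122 [ 510.8 -129.8] z2/98 [62.7 97.6] topmean [ 509.8 -128.2   96.2]
side (522, -241) 235 [ 518.3 -241.5] z2/98 [64.3 96.1] topmean [ 518.6 -243.    94.8]
side (516, -185.5) 204 [ 514.6 -185.9] z2/98 [64.5 96.2] topmean [ 515.4 -187.7   94.8]
side (510, -130) 192 [ 507.7 -130.1] z2/98 [63.8 96.3] topmean [ 507.4 -132.    94.8]
wrist (522, -241) 619 [ 519.5 -242.1] z2/98 [73.9 98. ] topmean [ 519.1 -240.8   96.6]
wrist (516, -185.5) 631 [ 520.7 -188.1] z2/98 [85.2 98.2] topmean [ 515.9 -185.5   96.8]
wrist (510, -130) 851 [ 506.7 -129.9] z2/98 [73.4 98.3] topmean [ 508.6 -129.9   96.8]
```

All three sticks stand with their tops at 96 mm, on the pocket floors.

```bash
python3 -c "
from cell import robot
print(robot.hand_in())"
```

```text
the job is handed in; nothing more can be done
None
```

I handed the job in at about 40 s with both sticks measured cap up on the floors of the two outer pockets, one each; B was knocked over along the way and stood up again, C and the bystanders appeared unmoved, and the hand-in returned no verdict.

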